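Load the curing station with test bars

TASK

Before loading the curing station, turn the knob on its control box clockwise until it clicks over from RUN to LOAD. Then stack all the loose long printed bars on the station's two rails as an open crosswise tower: two bars to a layer, each layer square across the one beneath (the first across the rails), centred, with the two bars of a layer as far apart as the rails (100 mm between centres); an odd last bar takes one of the two places of its layer. Last, turn the knob back anticlockwise until it clicks over to RUN, leaving the tower standing and the other things on the bench where they are.

Things in the scene. Friction and masses are not known exactly. Their poses are not given: they have to be found in the camera images.
- bar0: loose printed test bar, light grey, 150 x 26 x 26 mm, about 0.11 kg; one of up to six identical ones (None if absent). Origin at the centre of its underside as first laid; x along its 150 mm length, z up. Lies on the table at the start.
- bar1: loose printed test bar, light grey, 150 x 26 x 26 mm, about 0.11 kg; one of up to six identical ones (None if absent). Origin at the centre of its underside as first laid; x along its 150 mm length, z up. Lies on the table at the start.
- bar2: loose printed test bar, light grey, 150 x 26 x 26 mm, about 0.11 kg; one of up to six identical ones (None if absent). Origin at the centre of its underside as first laid; x along its 150 mm length, z up. Lies on the table at the start.
- bar3: loose printed test bar, light grey, 150 x 26 x 26 mm, about 0.11 kg; one of up to six identical ones (None if absent). Origin at the centre of its underside as first laid; x along its 150 mm length, z up. Lies on the table at the start.
- bar4: loose printed test bar, light grey, 150 x 26 x 26 mm, about 0.11 kg; one of up to six identical ones (None if absent). Origin at the centre of its underside as first laid; x along its 150 mm length, z up. Lies on the table at the start.
- bar5: loose printed test bar, light grey, 150 x 26 x 26 mm, about 0.11 kg; one of up to six identical ones (None if absent). Origin at the centre of its underside as first laid; x along its 150 mm length, z up. Lies on the table at the start.
- bar0_c (a point): centre of bar0, 13 mm from each of its four long faces; axes as the bar's.
- bar1_c (a point): centre of bar1, 13 mm from each of its four long faces; axes as the bar's.
- bar2_c (a point): centre of bar2, 13 mm from each of its four long faces; axes as the bar's.
- bar3_c (a point): centre of bar3, 13 mm from each of its four long faces; axes as the bar's.
- bar4_c (a point): centre of bar4, 13 mm from each of its four long faces; axes as the bar's.
- bar5_c (a point): centre of bar5, 13 mm from each of its four long faces; axes as the bar's.
- station: the curing station, fixed: a flat plate 230 (x) x 190 (y) x 5 mm, bare metal with a grey rim, on which stand two fixed upright steel rails 220 mm long, 12 mm wide, 33 mm high. Origin at the centre of its underside; the rails run along its x, at y = +50 and -50 mm.
- plate (a point): point midway between the station's rails at the height of their tops (38 mm above the table); x along the rails, z up. Bar centres in this frame: layer 1 along y at x = +-50, z = 13 mm; layer 2 along x at y = +-50, z = 39 mm; layer 3 along y at x = +-50, z = 65 mm.
- knob (a joint): angle of the knob, rad: 0 = RUN, growing clockwise seen from above to 1.2 = LOAD. A spring detent with its crest at 0.6 resists with up to 0.2 N m before the crest; let go short of the crest the knob springs back, beyond it it snaps to the other rest. Hard stops at 0 and 1.2.
- box: fixed grey control box, 84 x 84 x 40 mm, carrying the knob on its top; origin at the centre of its underside. Two white dots on its top mark where the knob's white line points at RUN and at LOAD.
- knob_grip (a point): grip point on the knob's vertical axis, 72 mm above the table. Black knob: a disc 58 mm across, its top at z = 50 mm, carrying an upright bar grip 60 mm long, 16 mm thick, from there to z = 91 mm. x runs along the bar grip and turns with it; a white line marks its -x half.
- bracket: loose bystander: grey printed angle bracket, base 70 x 50 mm, 53 mm high; origin under the centre of its base. Leave alone.
- vblock: loose bystander: dark steel block 50 x 50 x 45 mm; origin at the centre of its underside. Leave alone.
- driver: loose bystander: screwdriver with a red handle, 200 mm long, lying on the table along its x; origin under its middle. Leave alone.
- spanner: loose bystander: steel spanner, 180 mm long, lying on the table along its x; origin under its middle. Leave alone.
Things that resemble listed ones, but are neither listed nor needed, are in the scene too. Leave any purple or yellow look-alike of the bar5 alone.

How it is judged:
On the way, in this order (a step that is already met when the one before it is completed fails the run):
1. the knob is clicked over to LOAD (above 1.05 rad) with no bar yet on the station (every bar's centre more than 120 mm from the plate's centre) (value of joint knob above 1.05 rad and horizontal distance between each of bar0_c, bar1_c, bar2_c, bar3_c, bar4_c, bar5_c and plate above 0.12 m), for 0.2 s.
2. every bar is in its place in the tower while the knob is at LOAD, none moving, the fingers off the bars (value of joint knob above 1.05 rad and ((z of bar0_c in the frame of plate between 0.007 and 0.019 m and y of bar0_c in the frame of plate between -0.02 and 0.02 m and (x of bar0_c in the frame of plate between 0.035 and 0.065 m or x of bar0_c in the frame of plate between -0.065 and -0.035 m) and angle between the x axis of bar0 and the y axis of plate, either way round below 0.17 rad) or (z of bar0_c in the frame of plate between 0.033 and 0.045 m and x of bar0_c in the frame of plate between -0.02 and 0.02 m and (y of bar0_c in the frame of plate between 0.035 and 0.065 m or y of bar0_c in the frame of plate between -0.065 and -0.035 m) and angle between the x axis of bar0 and the x axis of plate, either way round below 0.17 rad) or (z of bar0_c in the frame of plate between 0.059 and 0.071 m and y of bar0_c in the frame of plate between -0.02 and 0.02 m and (x of bar0_c in the frame of plate between 0.035 and 0.065 m or x of bar0_c in the frame of plate between -0.065 and -0.035 m) and angle between the x axis of bar0 and the y axis of plate, either way round below 0.17 rad)) and ((z of bar1_c in the frame of plate between 0.007 and 0.019 m and y of bar1_c in the frame of plate between -0.02 and 0.02 m and (x of bar1_c in the frame of plate between 0.035 and 0.065 m or x of bar1_c in the frame of plate between -0.065 and -0.035 m) and angle between the x axis of bar1 and the y axis of plate, either way round below 0.17 rad) or (z of bar1_c in the frame of plate between 0.033 and 0.045 m and x of bar1_c in the frame of plate between -0.02 and 0.02 m and (y of bar1_c in the frame of plate between 0.035 and 0.065 m or y of bar1_c in the frame of plate between -0.065 and -0.035 m) and angle between the x axis of bar1 and the x axis of plate, either way round below 0.17 rad) or (z of bar1_c in the frame of plate between 0.059 and 0.071 m and y of bar1_c in the frame of plate between -0.02 and 0.02 m and (x of bar1_c in the frame of plate between 0.035 and 0.065 m or x of bar1_c in the frame of plate between -0.065 and -0.035 m) and angle between the x axis of bar1 and the y axis of plate, either way round below 0.17 rad)) and ((z of bar2_c in the frame of plate between 0.007 and 0.019 m and y of bar2_c in the frame of plate between -0.02 and 0.02 m and (x of bar2_c in the frame of plate between 0.035 and 0.065 m or x of bar2_c in the frame of plate between -0.065 and -0.035 m) and angle between the x axis of bar2 and the y axis of plate, either way round below 0.17 rad) or (z of bar2_c in the frame of plate between 0.033 and 0.045 m and x of bar2_c in the frame of plate between -0.02 and 0.02 m and (y of bar2_c in the frame of plate between 0.035 and 0.065 m or y of bar2_c in the frame of plate between -0.065 and -0.035 m) and angle between the x axis of bar2 and the x axis of plate, either way round below 0.17 rad) or (z of bar2_c in the frame of plate between 0.059 and 0.071 m and y of bar2_c in the frame of plate between -0.02 and 0.02 m and (x of bar2_c in the frame of plate between 0.035 and 0.065 m or x of bar2_c in the frame of plate between -0.065 and -0.035 m) and angle between the x axis of bar2 and the y axis of plate, either way round below 0.17 rad)) and ((z of bar3_c in the frame of plate between 0.007 and 0.019 m and y of bar3_c in the frame of plate between -0.02 and 0.02 m and (x of bar3_c in the frame of plate between 0.035 and 0.065 m or x of bar3_c in the frame of plate between -0.065 and -0.035 m) and angle between the x axis of bar3 and the y axis of plate, either way round below 0.17 rad) or (z of bar3_c in the frame of plate between 0.033 and 0.045 m and x of bar3_c in the frame of plate between -0.02 and 0.02 m and (y of bar3_c in the frame of plate between 0.035 and 0.065 m or y of bar3_c in the frame of plate between -0.065 and -0.035 m) and angle between the x axis of bar3 and the x axis of plate, either way round below 0.17 rad) or (z of bar3_c in the frame of plate between 0.059 and 0.071 m and y of bar3_c in the frame of plate between -0.02 and 0.02 m and (x of bar3_c in the frame of plate between 0.035 and 0.065 m or x of bar3_c in the frame of plate between -0.065 and -0.035 m) and angle between the x axis of bar3 and the y axis of plate, either way round below 0.17 rad)) and ((z of bar4_c in the frame of plate between 0.007 and 0.019 m and y of bar4_c in the frame of plate between -0.02 and 0.02 m and (x of bar4_c in the frame of plate between 0.035 and 0.065 m or x of bar4_c in the frame of plate between -0.065 and -0.035 m) and angle between the x axis of bar4 and the y axis of plate, either way round below 0.17 rad) or (z of bar4_c in the frame of plate between 0.033 and 0.045 m and x of bar4_c in the frame of plate between -0.02 and 0.02 m and (y of bar4_c in the frame of plate between 0.035 and 0.065 m or y of bar4_c in the frame of plate between -0.065 and -0.035 m) and angle between the x axis of bar4 and the x axis of plate, either way round below 0.17 rad) or (z of bar4_c in the frame of plate between 0.059 and 0.071 m and y of bar4_c in the frame of plate between -0.02 and 0.02 m and (x of bar4_c in the frame of plate between 0.035 and 0.065 m or x of bar4_c in the frame of plate between -0.065 and -0.035 m) and angle between the x axis of bar4 and the y axis of plate, either way round below 0.17 rad)) and ((z of bar5_c in the frame of plate between 0.007 and 0.019 m and y of bar5_c in the frame of plate between -0.02 and 0.02 m and (x of bar5_c in the frame of plate between 0.035 and 0.065 m or x of bar5_c in the frame of plate between -0.065 and -0.035 m) and angle between the x axis of bar5 and the y axis of plate, either way round below 0.17 rad) or (z of bar5_c in the frame of plate between 0.033 and 0.045 m and x of bar5_c in the frame of plate between -0.02 and 0.02 m and (y of bar5_c in the frame of plate between 0.035 and 0.065 m or y of bar5_c in the frame of plate between -0.065 and -0.035 m) and angle between the x axis of bar5 and the x axis of plate, either way round below 0.17 rad) or (z of bar5_c in the frame of plate between 0.059 and 0.071 m and y of bar5_c in the frame of plate between -0.02 and 0.02 m and (x of bar5_c in the frame of plate between 0.035 and 0.065 m or x of bar5_c in the frame of plate between -0.065 and -0.035 m) and angle between the x axis of bar5 and the y axis of plate, either way round below 0.17 rad)) and linear speed of each of bar0, bar1, bar2, bar3, bar4, bar5 below 0.02 m/s and contact force between the fingers and bar0 below 0.1 N and contact force between the fingers and bar1 below 0.1 N and contact force between the fingers and bar2 below 0.1 N and contact force between the fingers and bar3 below 0.1 N and contact force between the fingers and bar4 below 0.1 N and contact force between the fingers and bar5 below 0.1 N), for 0.3 s.
3. the knob is clicked back to RUN (below 0.15 rad) (value of joint knob below 0.15 rad), for 0.2 s.
At the end, for the whole second after the job is handed in: Knob at RUN (below 0.15 rad); every bar present at rest in a place of layer 1, 2 or 3: centre within 6 mm of its height, 35 to 65 mm to one side of the plate's centre, within 20 mm of centred lengthwise, within 0.17 rad of square (value of joint knob below 0.15 rad and ((z of bar0_c in the frame of plate between 0.007 and 0.019 m and y of bar0_c in the frame of plate between -0.02 and 0.02 m and (x of bar0_c in the frame of plate between 0.035 and 0.065 m or x of bar0_c in the frame of plate between -0.065 and -0.035 m) and angle between the x axis of bar0 and the y axis of plate, either way round below 0.17 rad) or (z of bar0_c in the frame of plate between 0.033 and 0.045 m and x of bar0_c in the frame of plate between -0.02 and 0.02 m and (y of bar0_c in the frame of plate between 0.035 and 0.065 m or y of bar0_c in the frame of plate between -0.065 and -0.035 m) and angle between the x axis of bar0 and the x axis of plate, either way round below 0.17 rad) or (z of bar0_c in the frame of plate between 0.059 and 0.071 m and y of bar0_c in the frame of plate between -0.02 and 0.02 m and (x of bar0_c in the frame of plate between 0.035 and 0.065 m or x of bar0_c in the frame of plate between -0.065 and -0.035 m) and angle between the x axis of bar0 and the y axis of plate, either way round below 0.17 rad)) and ((z of bar1_c in the frame of plate between 0.007 and 0.019 m and y of bar1_c in the frame of plate between -0.02 and 0.02 m and (x of bar1_c in the frame of plate between 0.035 and 0.065 m or x of bar1_c in the frame of plate between -0.065 and -0.035 m) and angle between the x axis of bar1 and the y axis of plate, either way round below 0.17 rad) or (z of bar1_c in the frame of plate between 0.033 and 0.045 m and x of bar1_c in the frame of plate between -0.02 and 0.02 m and (y of bar1_c in the frame of plate between 0.035 and 0.065 m or y of bar1_c in the frame of plate between -0.065 and -0.035 m) and angle between the x axis of bar1 and the x axis of plate, either way round below 0.17 rad) or (z of bar1_c in the frame of plate between 0.059 and 0.071 m and y of bar1_c in the frame of plate between -0.02 and 0.02 m and (x of bar1_c in the frame of plate between 0.035 and 0.065 m or x of bar1_c in the frame of plate between -0.065 and -0.035 m) and angle between the x axis of bar1 and the y axis of plate, either way round below 0.17 rad)) and ((z of bar2_c in the frame of plate between 0.007 and 0.019 m and y of bar2_c in the frame of plate between -0.02 and 0.02 m and (x of bar2_c in the frame of plate between 0.035 and 0.065 m or x of bar2_c in the frame of plate between -0.065 and -0.035 m) and angle between the x axis of bar2 and the y axis of plate, either way round below 0.17 rad) or (z of bar2_c in the frame of plate between 0.033 and 0.045 m and x of bar2_c in the frame of plate between -0.02 and 0.02 m and (y of bar2_c in the frame of plate between 0.035 and 0.065 m or y of bar2_c in the frame of plate between -0.065 and -0.035 m) and angle between the x axis of bar2 and the x axis of plate, either way round below 0.17 rad) or (z of bar2_c in the frame of plate between 0.059 and 0.071 m and y of bar2_c in the frame of plate between -0.02 and 0.02 m and (x of bar2_c in the frame of plate between 0.035 and 0.065 m or x of bar2_c in the frame of plate between -0.065 and -0.035 m) and angle between the x axis of bar2 and the y axis of plate, either way round below 0.17 rad)) and ((z of bar3_c in the frame of plate between 0.007 and 0.019 m and y of bar3_c in the frame of plate between -0.02 and 0.02 m and (x of bar3_c in the frame of plate between 0.035 and 0.065 m or x of bar3_c in the frame of plate between -0.065 and -0.035 m) and angle between the x axis of bar3 and the y axis of plate, either way round below 0.17 rad) or (z of bar3_c in the frame of plate between 0.033 and 0.045 m and x of bar3_c in the frame of plate between -0.02 and 0.02 m and (y of bar3_c in the frame of plate between 0.035 and 0.065 m or y of bar3_c in the frame of plate between -0.065 and -0.035 m) and angle between the x axis of bar3 and the x axis of plate, either way round below 0.17 rad) or (z of bar3_c in the frame of plate between 0.059 and 0.071 m and y of bar3_c in the frame of plate between -0.02 and 0.02 m and (x of bar3_c in the frame of plate between 0.035 and 0.065 m or x of bar3_c in the frame of plate between -0.065 and -0.035 m) and angle between the x axis of bar3 and the y axis of plate, either way round below 0.17 rad)) and ((z of bar4_c in the frame of plate between 0.007 and 0.019 m and y of bar4_c in the frame of plate between -0.02 and 0.02 m and (x of bar4_c in the frame of plate between 0.035 and 0.065 m or x of bar4_c in the frame of plate between -0.065 and -0.035 m) and angle between the x axis of bar4 and the y axis of plate, either way round below 0.17 rad) or (z of bar4_c in the frame of plate between 0.033 and 0.045 m and x of bar4_c in the frame of plate between -0.02 and 0.02 m and (y of bar4_c in the frame of plate between 0.035 and 0.065 m or y of bar4_c in the frame of plate between -0.065 and -0.035 m) and angle between the x axis of bar4 and the x axis of plate, either way round below 0.17 rad) or (z of bar4_c in the frame of plate between 0.059 and 0.071 m and y of bar4_c in the frame of plate between -0.02 and 0.02 m and (x of bar4_c in the frame of plate between 0.035 and 0.065 m or x of bar4_c in the frame of plate between -0.065 and -0.035 m) and angle between the x axis of bar4 and the y axis of plate, either way round below 0.17 rad)) and ((z of bar5_c in the frame of plate between 0.007 and 0.019 m and y of bar5_c in the frame of plate between -0.02 and 0.02 m and (x of bar5_c in the frame of plate between 0.035 and 0.065 m or x of bar5_c in the frame of plate between -0.065 and -0.035 m) and angle between the x axis of bar5 and the y axis of plate, either way round below 0.17 rad) or (z of bar5_c in the frame of plate between 0.033 and 0.045 m and x of bar5_c in the frame of plate between -0.02 and 0.02 m and (y of bar5_c in the frame of plate between 0.035 and 0.065 m or y of bar5_c in the frame of plate between -0.065 and -0.035 m) and angle between the x axis of bar5 and the x axis of plate, either way round below 0.17 rad) or (z of bar5_c in the frame of plate between 0.059 and 0.071 m and y of bar5_c in the frame of plate between -0.02 and 0.02 m and (x of bar5_c in the frame of plate between 0.035 and 0.065 m or x of bar5_c in the frame of plate between -0.065 and -0.035 m) and angle between the x axis of bar5 and the y axis of plate, either way round below 0.17 rad)) and linear speed of each of bar0, bar1, bar2, bar3, bar4, bar5 below 0.02 m/s); the robot touches nothing.
It fails at once if the bracket is knocked more than 50 mm from its place (distance of bracket from where it was at the start of the episode above 0.05 m).
It fails at once if the vblock is knocked more than 50 mm from its place (distance of vblock from where it was at the start of the episode above 0.05 m).
It fails at once if the driver is knocked more than 50 mm from its place (distance of driver from where it was at the start of the episode above 0.05 m).
It fails at once if the spanner is knocked more than 50 mm from its place (distance of spanner from where it was at the start of the episode above 0.05 m).
Of bar0, bar1, bar2, bar3, bar4, bar5 only 4 to 6 are there at a start; the rules pass over those that are not, and their reading is None.
At some moment in a run one of bar0, bar1, bar2, bar3, bar4, bar5 may be knocked a few centimetres aside while the robot is not near it.
Once in a run the grip may slacken for a moment while it holds something.
It also fails if it takes over 210 s, if anything falls off the work surface, if the arm or the gripper's body presses on something with over 40 N, if the wrist force passes 120 N, or if a joint passes its speed limit or range.

ROBOT

A 7-joint arm with a two-finger parallel gripper is mounted at the origin on the work surface. World frame = base frame: x ahead of the robot, y to its left, z up, the work surface at z = 0. Lengths are in m, angles in rad, forces in N, time in s.
With the tool pointing down it reaches from about 0.425 to 0.8 m from the base axis. Payload 8.3 kg.
Tool frame: the origin (TCP) lies between the finger pads; the fingertips stand r.tip_extent ahead of it and the grasp point (between the pads) lies 6 mm ahead of it (r.tip_extent is the distance from the TCP to the fingertips, in m); y points along the fingers, z is the direction in which the jaws open and shut, and the axes are right-handed (so a half turn about y gives the same grasp; the last joint's range is limited). The gripper opens to 85 mm and grips with 20 to 120 N. Pads are 22 mm wide; open, the fingers measure 114 mm over their backs; the gripper's body (76 mm by 85 mm) begins 54 mm behind the grasp point. The pads swing forward as they close: fully open they stand 13 mm farther back than shut.
Start: joints at [-1.299, 0.383, 0.016, 1.37, -0.006, 1.388, -0.046], TCP at [0.205, 0.59, 0.256] pointing down, gripper open.
Joint ranges: [-2.95, 2.95], [-0.25, 2.06], [-1.52, 1.56], [0.18, 2.33], [-1.44, 4.58], [0.02, 2.06], [-3.01, 3.01]. Speed limits (rad/s): [2.39, 2.39, 3.01, 3.01, 3.14, 3.14, 3.14].

INTERFACE

Orientations are given as a unit quaternion [w, x, y, z].
In Python, from rig import r gives the robot as it stands.
- The arm moves only by the tool arm_command, never from a script. Its argument "commands" is a list of rows, each a list of 2 entries, a list of its own where there are three numbers: the shift along the world's x, y, z normalised to -1 to 1, where 1 is 0.2 m, then the turn about the world's z normalised to -1 to 1, where 1 is 180 degrees. In form: [[[tx, ty, tz], roll], ...]. A call has 1 to 20 rows; each row is the pose to reach, as a shift and turn from the pose measured when the call began, turning the shorter way round; what a row does not reach only later rows make up. A row lasts 1/10 s, in which the tool goes at most 50 mm and 8.59 degrees, less where a joint would pass 70% of its speed; a pose out of reach is approached as far as the arm can. A call with a number of a shift or a turn outside -1 to 1 is refused whole. A call with a gripper value outside its range is refused whole. "fingers" is the opening, from 0 (shut) to 1 (fully open), set as the call begins (left out, the last holds). The fingers move at their own pace and stop on an object; "newtons" is the grip in N (left out, the last holds). Time passes only in rows, so rows that repeat a pose let the fingers close. It gives the time, the measured TCP pose, the force and the opening at its end, in the units of the state.
- r.read_state(): the state, without advancing time (a new reading comes with each control period).
- r.get_image(name): name is "scene" or "top" or "wrist"; returns a dict with "color" (420x560x3 uint8, red, green, blue), "fovy" (degrees; the focal length in pixels is half the picture's height over the tangent of half this angle, whatever the lens; pixels are square), "cx", "cy" (the principal point, pixels), "rvec" (rotation vector, rad) and "tvec" (3), from world to camera coordinates, as OpenCV has them. Camera axes: x right, y down, z forward; pixel columns grow to the right and rows downward; lengths in m; the calibration is good to about 2 mm. The wrist camera is an equidistant fisheye: a pixel r from the principal point sees the ray r / f radians off the axis. A picture is of the moment at which its call begins. There is no depth.
- r.close_job(): hands the job in, once; it reports no verdict.
The state is a dict: "clock": time; "qpos": joint angles; "joint_velocities": joint speeds; "effort": joint torques, N m; "eef_pos": TCP position; "eef_rot": TCP orientation; "ft_force": force on the tool from outside, world axes, zero at the start; "moment": the same for the moment, N m; "grip_width": finger opening in m.
Only numpy, scipy, OpenCV 4.12 (cv2) and the standard library are available. Lean on these libraries where they do the work, as an engineer would, in place of code of your own. Each camera call takes 0.05 s, during which the arm holds its last target.

## Working session

There is one attempt and no reset: what is moved stays moved. The work goes in short steps, Python scripts to look and compute and a tool call to move; the robot and the scene stay as the last step left them, time stands still between calls to the robot, and variables do not carry over. Pictures are saved under pics/ and viewed, and the job is handed in when it is done.

Besides the shell and the picture viewer there is one more tool, called by a JSON object that holds its "name" and its "arguments". arm_command: Moves the arm, as the interface text tells. Scaled input: -1 to 1 covers 0.2 m each way for a shift and 180 degrees each way for a turn. Its arguments: {"type":"object","properties":{"commands":{"type":"array","items":{"type":"array"}},"fingers":{"type":"number"},"newtons":{"type":"number"}},"required":["commands"]}

```bash
ls; mkdir -p pics
cat > h.py <<'E'
import numpy as np, cv2
from rig import r
def snap(n,fn):
    im=r.get_image(n); cv2.imwrite('pics/'+fn,im['color'][:,:,::-1]); 
    np.savez('pics/'+fn[:-4]+'.npz',**im); return im
def load(fn):
    d=np.load('pics/'+fn+'.npz'); return {k:d[k] for k in d}
def ray(im,px,fish=False):
    px=np.atleast_2d(np.array(px,float)); H=im['color'].shape[0]
    f=H/2/np.tan(np.radians(float(im['fovy']))/2)
    d=(px-[float(im['cx']),float(im['cy'])])/f
    if fish:
        t=np.linalg.norm(d,axis=1,keepdims=True); v=np.hstack([d/np.maximum(t,1e-9)*np.sin(t),np.cos(t)])
    else: v=np.hstack([d,np.ones((len(d),1))])
    R=cv2.Rodrigues(np.array(im['rvec'],float).reshape(3,1))[0]; t=np.array(im['tvec'],float).ravel()
    return -R.T@t, v@R
def plane(im,px,z,fish=False):
    c,d=ray(im,px,fish); return c+d*((z-c[2])/d[:,2])[:,None]
def proj(im,P):
    P=np.atleast_2d(np.array(P,float)); R=cv2.Rodrigues(np.array(im['rvec'],float).reshape(3,1))[0]
    q=P@R.T+np.array(im['tvec'],float).ravel(); H=im['color'].shape[0]
    f=H/2/np.tan(np.radians(float(im['fovy']))/2)
    return q[:,:2]/q[:,2:]*f+[float(im['cx']),float(im['cy'])]
E
python3 - <<'E'
from h import *
for n in ['scene','top','wrist']:
    im=snap(n,n+'0.png'); print(n,im['fovy'],im['cx'],im['cy'],ray(im,[[280,210]],n=='wrist'))
s=r.read_state(); print(s, r.tip_extent)
E
```

```text
pics
scene 52.90505604325054 281.49836966186945 213.15731429434337 (array([ 1.37989443, -0.19150232,  0.83671525]), array([[-0.74236436,  0.16204798, -0.65015704]]))
top 45.04594952559809 272.1643156891752 196.76151987296439 (array([0.33208063, 0.0024227 , 1.43217869]), array([[ 0.08573189, -0.01316369, -0.99669432]]))
wrist 65.70646984690485 279.9775084174663 214.65885912026474 (array([0.12396204, 0.61690593, 0.37207661]), array([[ 0.29453159, -0.10334697, -0.95003713]]))
{'clock': 0.15, 'qpos': array([-1.29887484,  0.38402897,  0.01637397,  1.3709317 , -0.00629569,
        1.3882153 , -0.04652684]), 'joint_velocities': array([ 8.47050844e-04, -3.06349081e-03, -7.96366752e-04, -2.25608984e-03,
        3.38706970e-05,  2.99992546e-04,  7.33282826e-05]), 'effort': array([ 1.90059218e-03, -6.28153610e+01,  8.45507048e-01, -3.72168803e+01,
        1.65964791e-02,  1.08548990e-02, -5.27501413e-05]), 'eef_pos': array([0.2052171 , 0.58996003, 0.25550997]), 'eef_rot': array([-0.6966874 ,  0.69775898, -0.11789605,  0.11772683]), 'ft_force': array([-0.69474343,  0.74452688,  0.10394765]), 'moment': array([ 0.00236016, -0.027925  , -0.01107458]), 'grip_width': 0.08539309468735136} 0.025
```

View pics/scene0.png

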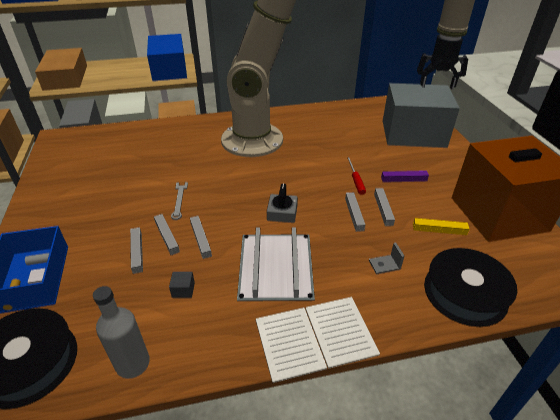

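View pics/top0.png

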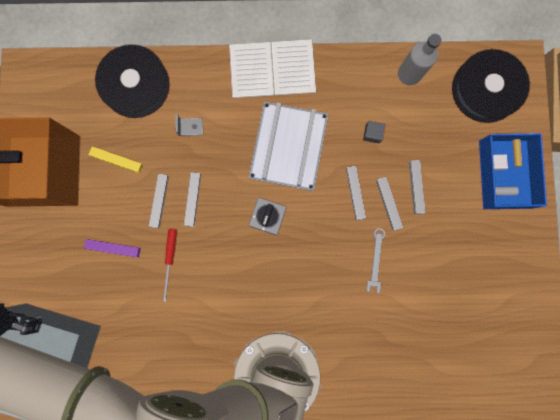

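View pics/wrist0.png

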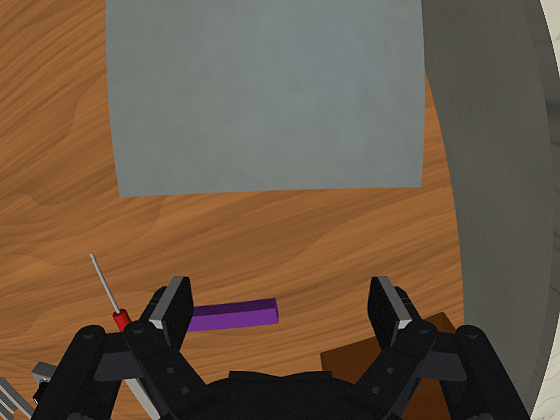

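The top view shows five light-grey bars at about (158,201), (192,199), (356,193), (390,204) and (417,187). The look-alikes are the yellow bar (115,159), the purple bar (112,248) and the two station rails. Also in view are the knob box (267,216), station (290,146), spanner (376,262), driver (170,260), bracket (190,127) and vblock (374,132). Next I'll measure them.

```bash
cat > bars.py <<'E'
from h import *
import sys
def find(fn,roi=None,vis=True):
    im=load(fn); c=im['color'].astype(int); hsv=cv2.cvtColor(im['color'],cv2.COLOR_RGB2HSV)
    m=((hsv[:,:,1]<45)&(hsv[:,:,2]>125)).astype(np.uint8)
    n,l,st,ce=cv2.connectedComponentsWithStats(m)
    out=[]
    for i in range(1,n):
        a=st[i,4]
        if not 250<a<1500: continue
        ct=np.argwhere(l==i)[:,::-1].astype(np.float32)
        P=plane(im,ct,0.026)[:,:2].astype(np.float32)
        (c0,wh,an)=cv2.minAreaRect(P*1000)
        an=an if wh[0]>wh[1] else an+90
        out.append((ce[i].round(0),a,np.array(c0).round(1),np.array(sorted(wh)).round(1),round((an+90)%180-90,1)))
    return out
if __name__=='__main__':
    for o in find(sys.argv[1]): print(*o)
E
python3 bars.py top0
python3 - <<'E'
from h import *
im=load('top0'); c=im['color'][:,:,::-1]
a=cv2.resize(c[90:245,140:300],None,fx=5,fy=5,interpolation=cv2.INTER_CUBIC)[:600]
cv2.imwrite('pics/crA.png',cv2.resize(c[90:240,140:340],None,fx=4,fy=4,interpolation=cv2.INTER_CUBIC))
cv2.imwrite('pics/crB.png',cv2.resize(c[100:240,330:470],None,fx=4,fy=4,interpolation=cv2.INTER_CUBIC))
E
```

```text
[130.  78.] 287 [841.  409.1] [52.5 53.3] -44.1
[494.  82.] 284 [ 809.8 -634.8] [50.2 52.1] 89.1
[191. 126.] 337 [694.9 231.2] [49.5 59.7] -89.7
[557. 184.] 369 [ 482.2 -785.1] [ 19.6 247.5] -4.5
[417. 187.] 516 [ 513.3 -401.4] [ 27.2 150.2] 3.1
[356. 193.] 527 [ 499.1 -228.2] [ 27.9 150.4] 8.8
[192. 199.] 512 [488.3 230.5] [ 26.9 149.3] -7.2
[158. 200.] 501 [485.6 325.3] [ 26.3 150. ] -9.6
[390. 203.] 511 [ 468.2 -321.6] [ 27.5 148.6] 16.2
[267. 216.] 450 [437.4  20.1] [82.7 83.7] -19.4
[376. 261.] 441 [ 312.3 -276.7] [ 36.5 175.2] -6.7
[ 47. 341.] 1389 [118.6 641.9] [ 72.6 198.1] 71.4
```

View pics/crA.png

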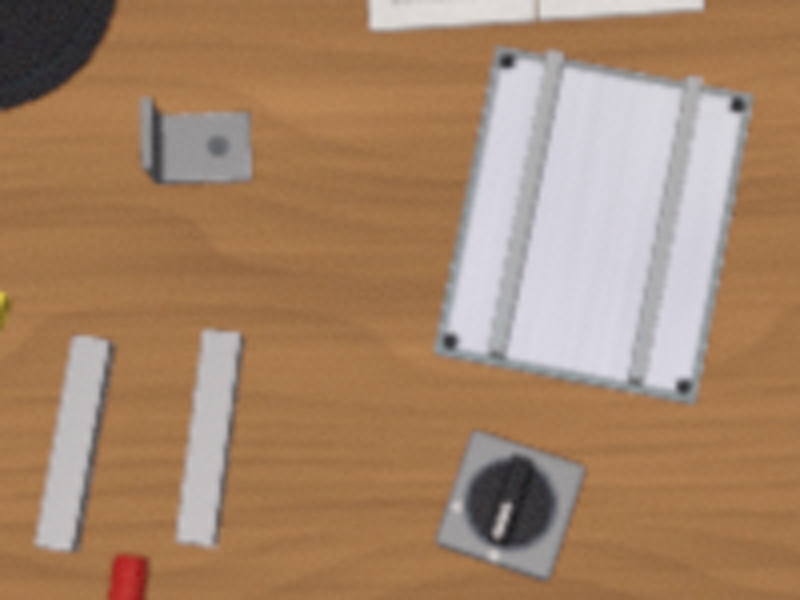

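View pics/crB.png

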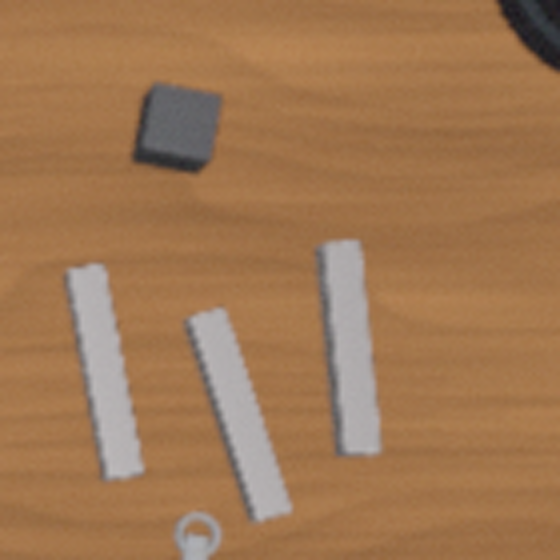

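Run:
```python
from h import *
im=load('top0')
f=lambda p:(np.array(p,float)+.5)/4-.5+[140,90]
cor=plane(im,f([(498,47),(752,97),(695,402),(436,352)]),0.005)
print(cor.round(4), cor.mean(0), np.linalg.norm(cor-np.roll(cor,1,0),axis=1))
rl=plane(im,f([(554,55),(497,355),(695,80),(637,382)]),0.038); print(rl.round(4), rl.mean(0))
for i in(0,2): d=rl[i]-rl[i+1]; print(np.linalg.norm(d),np.degrees(np.arctan2(d[1],d[0])))
# white plate mask
hsv=cv2.cvtColor(im['color'],cv2.COLOR_RGB2HSV); m=((hsv[:,:,1]<60)&(hsv[:,:,2]>80)).astype(np.uint8); m[:100]=0
n,l,st,ce=cv2.connectedComponentsWithStats(m); i=l[146,290]; pts=np.argwhere(l==i)[:,::-1].astype(np.float32)
print(st[i],cv2.minAreaRect((plane(im,pts,0.005)[:,:2]*1000).astype(np.float32)))
# box/knob
print('boxcorners',plane(im,f([(474,430),(586,466),(548,578),(438,541)]),0.04).mean(0))
print('dots',plane(im,f([(455,507),(493,554)]),0.04))
print('line',plane(im,f([(508,505),(497,540)]),0.091), 'bar far end',plane(im,f([(521,460)]),0.091))
print('disc',plane(im,f([(510,503)]),0.05))
```

```text
[[ 0.7713  0.0242  0.005 ]
 [ 0.7312 -0.1586  0.005 ]
 [ 0.51   -0.1121  0.005 ]
 [ 0.5487  0.0714  0.005 ]] [ 0.64032517 -0.0437873   0.005     ] [0.22751906 0.18723184 0.22607874 0.1875521 ]
[[ 0.7547 -0.0158  0.038 ]
 [ 0.541   0.0274  0.038 ]
 [ 0.735  -0.115   0.038 ]
 [ 0.5205 -0.0696  0.038 ]] [ 0.63778176 -0.04325188  0.038     ]
0.21806484462948145 -11.415528445342249
0.2192262155263823 -11.968448190076092
[ 249  102   79   89 5233] ((642.564697265625, -43.26997375488281), (190.8166046142578, 235.4755401611328), 77.92914581298828)
boxcorners [0.43711874 0.01872905 0.04      ]
dots [[0.43534305 0.05766835 0.04      ]
 [0.40259681 0.03192081 0.04      ]]
line [[0.43234884 0.02046386 0.091     ]
 [0.40923743 0.0280704  0.091     ]] bar far end [[0.46220584 0.01140112 0.091     ]]
disc [[0.4367634  0.01962874 0.05      ]]
```

```bash
cat > go.py <<'E'
# usage: go.py x y z [jawyaw_deg]  -> what remains, in move units
from h import *
import sys
from scipy.spatial.transform import Rotation as R
def st():
    s=r.read_state(); q=s['eef_rot']; M=R.from_quat([q[1],q[2],q[3],q[0]]).as_matrix()
    return s,M
if __name__=='__main__':
    s,M=st(); p=s['eef_pos']; yaw=np.degrees(np.arctan2(M[1,2],M[0,2]))
    print('t',s['clock'],'p',p.round(4),'jaw',yaw.round(1),'ydir',M[:,1].round(3),'q7',s['qpos'][6].round(3),'w',round(s['grip_width'],4),'F',s['ft_force'].round(1))
    a=list(map(float,sys.argv[1:]))
    if len(a)>=3: print('shift',((np.array(a[:3])-p)/0.2).round(3))
    if len(a)>3:
        d=(a[3]-yaw+90)%180-90; print('turn',round(d/180,4),'alt',round((d-180*np.sign(d))/180,4), 'deg',d.round(1))
E
python3 go.py 0.437 0.0195 0.2 71
```

```text
t 0.15 p [0.2052 0.59   0.2555] jaw 70.8 ydir [-0.    -0.001 -1.   ] q7 -0.047 w 0.0854 F [-0.7  0.7  0.1]
shift [ 1.159 -2.852 -0.278]
turn 0.001 alt -0.999 deg 0.2
```

{"name": "arm_command", "arguments": {"commands": [[[0.15,-0.25,0],0],[[0.3,-0.5,0],0],[[0.4,-0.75,0],0],[[0.5,-1,0],0],[[0.5,-1,0],0]], "fingers": 0.6, "newtons": 60}}

```text
clock: 0.65
eef_pos: [0.3076, 0.3855, 0.2555]
eef_rot: [-0.696, 0.698, -0.119, 0.12]
ft_force: [-0.1, 0.3, 0.5]
grip_width: 0.051
```

{"name": "arm_command", "arguments": {"commands": [[[0.15,-0.25,0],0],[[0.3,-0.5,0],0],[[0.4,-0.75,0],0],[[0.5,-1,0],0],[[0.5,-1,0],0]]}}

```text
clock: 1.15
eef_pos: [0.4088, 0.1813, 0.2556]
eef_rot: [-0.696, 0.698, -0.121, 0.121]
ft_force: [0.5, 1.2, -0.0]
grip_width: 0.0511
```

```bash
python3 go.py 0.437 0.0195 0.2 71
```

```text
t 1.15 p [0.4088 0.1813 0.2556] jaw 70.3 ydir [ 0.    -0.003 -1.   ] q7 0.733 w 0.0511 F [ 0.5  1.2 -0. ]
shift [ 0.141 -0.809 -0.278]
turn 0.0041 alt -0.9959 deg 0.7
```

{"name": "arm_command", "arguments": {"commands": [[[0.05,-0.25,-0.1],0.004],[[0.1,-0.5,-0.2],0.004],[[0.14,-0.81,-0.28],0.004],[[0.14,-0.81,-0.28],0.004],[[0.14,-0.81,-0.28],0.004],[[0.14,-0.81,-0.28],0.004]]}}

```text
clock: 1.75
eef_pos: [0.4366, 0.0192, 0.1995]
eef_rot: [-0.696, 0.698, -0.117, 0.117]
ft_force: [-0.5, -0.2, -0.2]
grip_width: 0.0511
```

```bash
python3 go.py 0.437 0.0195 0.083 71
python3 - <<'E'
from h import *
im=snap('wrist','w1.png'); print(proj(im,[[0,0,0]])[0]*0)
snap('top','top1.png')
E
python3 bars.py top1
```

```text
t 1.75 p [0.4366 0.0192 0.1995] jaw 70.9 ydir [-0.    -0.003 -1.   ] q7 1.123 w 0.0511 F [-0.5 -0.2 -0.2]
shift [ 0.002  0.002 -0.582]
turn 0.0006 alt -0.9994 deg 0.1
[ 0. -0.]
[130.  78.] 285 [841.  409.1] [52.5 53.3] -44.1
[494.  82.] 284 [ 809.8 -634.8] [50.2 52.1] 89.1
[191. 126.] 334 [696.1 231.2] [46.9 59.8] -90.0
[557. 183.] 370 [ 480.8 -785. ] [ 19.6 250.3] -4.5
[417. 187.] 514 [ 513.4 -401.6] [ 27.1 150.4] 3.3
[356. 193.] 524 [ 499.1 -228.2] [ 27.9 150.4] 8.8
[192. 199.] 511 [488.3 230.5] [ 26.9 149.3] -7.2
[158. 201.] 500 [485.5 325.3] [ 26.3 150. ] -9.6
[390. 203.] 510 [ 468.1 -321.2] [ 26.7 148.6] 16.1
[376. 261.] 442 [ 312.3 -276.7] [ 36.5 175.2] -6.7
```

View pics/w1.png

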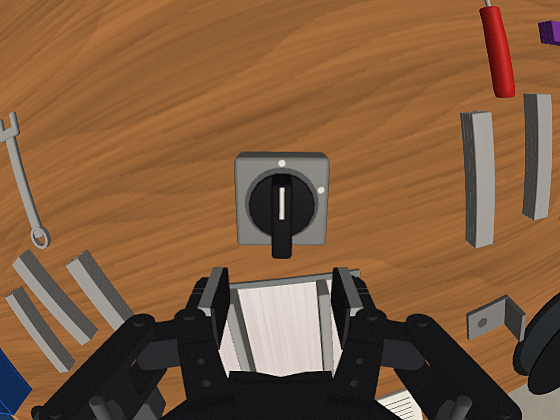

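View pics/top1.png

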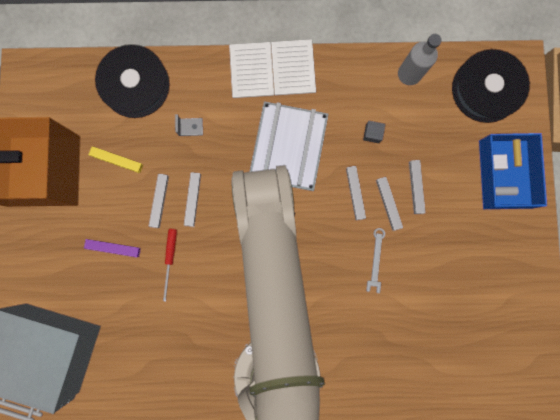

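The wrist view shows the knob at (282,203), in line with the jaws and with its line at the RUN dot (282,163). With the arm out of the way, the top view still shows only five grey bars. I'll go down onto the knob.

{"name": "arm_command", "arguments": {"commands": [[[0,0,-0.2],0],[[0,0,-0.4],0],[[0,0,-0.52],0],[[0,0,-0.58],0],[[0,0,-0.58],0],[[0,0,-0.58],0]]}}

```text
clock: 2.45
eef_pos: [0.4376, 0.0212, 0.0847]
eef_rot: [-0.697, 0.698, -0.115, 0.117]
ft_force: [-0.4, -0.1, 0.5]
grip_width: 0.0516
```

{"name": "arm_command", "arguments": {"commands": [[[0,0,0],0],[[0,0,0],0],[[0,0,0],0],[[0,0,0],0],[[0,0,0],0],[[0,0,0],0]], "fingers": 0, "newtons": 60}}

```text
clock: 3.05
eef_pos: [0.438, 0.0198, 0.0861]
eef_rot: [-0.697, 0.698, -0.116, 0.118]
ft_force: [-5.6, -5.6, 12.5]
grip_width: 0.015
```

{"name": "arm_command", "arguments": {"commands": [[[0,0,0.005],-0.03],[[0,0,0.005],-0.06],[[0,0,0.005],-0.09],[[0,0,0.005],-0.12],[[0,0,0.005],-0.15],[[0,0,0.005],-0.18],[[0,0,0.005],-0.21],[[0,0,0.005],-0.24],[[0,0,0.005],-0.27],[[0,0,0.005],-0.3],[[0,0,0.005],-0.33],[[0,0,0.005],-0.36],[[0,0,0.005],-0.38],[[0,0,0.005],-0.39],[[0,0,0.005],-0.39],[[0,0,0.005],-0.39]]}}

```text
clock: 4.65
eef_pos: [0.4379, 0.0196, 0.0864]
eef_rot: [-0.503, 0.506, -0.495, 0.497]
ft_force: [7.3, -1.7, -19.6]
grip_width: 0.0149
```

```bash
python3 go.py 0.437 0.0195 0.2 2
```

```text
t 4.65 p [0.4379 0.0196 0.0864] jaw 1.0 ydir [-0.001 -0.005 -1.   ] q7 0.029 w 0.0149 F [  7.3  -1.7 -19.6]
shift [-0.005 -0.     0.568]
turn 0.0058 alt -0.9942 deg 1.0
```

{"name": "arm_command", "arguments": {"commands": [[[0,0,0],0],[[0,0,0],0],[[0,0,0],0],[[0,0,0.1],0],[[0,0,0.3],0],[[0,0,0.5],0],[[0,0,0.6],0],[[0,0,0.6],0]], "fingers": 0.6}}

```text
clock: 5.45
eef_pos: [0.4398, 0.0197, 0.2098]
eef_rot: [0.505, -0.503, 0.494, -0.498]
ft_force: [0.3, -1.0, -0.5]
grip_width: 0.0514
```

```bash
python3 go.py 0.499 -0.228 0.15 98.8
python3 - <<'E'
from h import *
im=snap('wrist','w2.png'); snap('top','top2.png')
E
python3 bars.py top2|grep -E '1[45].\..\]|150'
```

```text
t 5.45 p [0.4398 0.0197 0.2098] jaw 0.9 ydir [ 0.005 -0.002 -1.   ] q7 -0.105 w 0.0514 F [ 0.3 -1.  -0.5]
shift [ 0.296 -1.239 -0.299]
turn -0.4563 alt 0.5437 deg -82.1
[417. 187.] 516 [ 513.2 -401.5] [ 27.2 150.4] 3.1
[356. 193.] 524 [ 499.1 -228.4] [ 27.5 150.4] 8.8
[192. 199.] 512 [488.3 230.5] [ 26.9 149.3] -7.2
[158. 200.] 503 [485.8 325.3] [ 26.3 150.4] -9.6
[390. 203.] 509 [ 468.2 -321.6] [ 26.5 148.6] 15.8
```

View pics/w2.png

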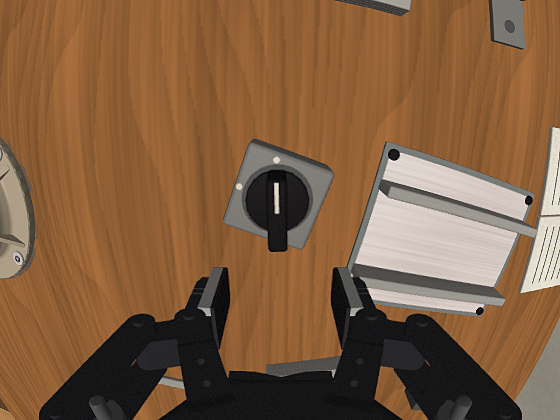

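The knob line now points at the LOAD dot (277,160). Next is bar A.

{"name": "arm_command", "arguments": {"commands": [[[0.08,-0.2,0],-0.046],[[0.16,-0.4,0],-0.092],[[0.24,-0.6,0],-0.138],[[0.3,-0.8,0],-0.184],[[0.3,-1,0],-0.23],[[0.3,-1,0],-0.276],[[0.3,-1,-0.1],-0.322],[[0.3,-1,-0.2],-0.368],[[0.3,-1,-0.3],-0.414],[[0.3,-1,-0.3],-0.456],[[0.3,-1,-0.3],-0.456]]}}

```text
clock: 6.65
eef_pos: [0.4968, -0.1802, 0.1446]
eef_rot: [-0.051, 0.056, -0.705, 0.705]
ft_force: [-0.7, -0.2, -0.2]
grip_width: 0.0514
```

```bash
python3 go.py 0.499 -0.2285 0.03 98.8
```

```text
t 6.65 p [ 0.4968 -0.1802  0.1446] jaw -81.3 ydir [-0.008 -0.001 -1.   ] q7 -0.791 w 0.0514 F [-0.7 -0.2 -0.2]
shift [ 0.011 -0.241 -0.573]
turn 0.0005 alt -0.9995 deg 0.1
```

{"name": "arm_command", "arguments": {"commands": [[[0.01,-0.15,0],0],[[0.01,-0.24,-0.1],0],[[0.01,-0.24,-0.25],0],[[0.01,-0.24,-0.4],0],[[0.01,-0.24,-0.5],0],[[0.01,-0.24,-0.57],0],[[0.01,-0.24,-0.57],0],[[0.01,-0.24,-0.57],0]]}}

```text
clock: 7.45
eef_pos: [0.4989, -0.2286, 0.0311]
eef_rot: [-0.051, 0.057, -0.705, 0.705]
ft_force: [0.3, 0.1, 1.0]
grip_width: 0.0512
```

{"name": "arm_command", "arguments": {"commands": [[[0,0,0],0],[[0,0,0],0],[[0,0,0],0],[[0,0,0],0],[[0,0,0],0]], "fingers": 0, "newtons": 50}}

```text
clock: 7.95
eef_pos: [0.4999, -0.2291, 0.0325]
eef_rot: [-0.052, 0.056, -0.704, 0.706]
ft_force: [-0.5, -0.4, 6.3]
grip_width: 0.0247
```

{"name": "arm_command", "arguments": {"commands": [[[0,0,0.1],0],[[0,0,0.3],0],[[0,0,0.5],0],[[0.1,0.1,0.6],0.046],[[0.2,0.2,0.6],0.092],[[0.3,0.3,0.6],0.138],[[0.4,0.4,0.6],0.184],[[0.5,0.5,0.6],0.23],[[0.6,0.6,0.6],0.276],[[0.7,0.7,0.6],0.322],[[0.8,0.8,0.6],0.368],[[0.94,0.875,0.6],0.385],[[0.94,0.875,0.6],0.385],[[0.94,0.875,0.6],0.385]]}}

```text
clock: 9.35
eef_pos: [0.6881, -0.0537, 0.1523]
eef_rot: [-0.444, 0.447, -0.547, 0.551]
ft_force: [-0.2, -0.6, -1.8]
grip_width: 0.025
```

```bash
python3 go.py 0.6879 -0.054 0.0715 -11.9
python3 - <<'E'
from h import *
im=snap('wrist','w3.png'); snap('scene','s3.png')
E
```

```text
t 9.35 p [ 0.6881 -0.0537  0.1523] jaw -11.9 ydir [-0.    -0.006 -1.   ] q7 0.069 w 0.025 F [-0.2 -0.6 -1.8]
shift [-0.001 -0.002 -0.404]
turn -0.0002 alt 0.9998 deg -0.0
```

View pics/w3.png

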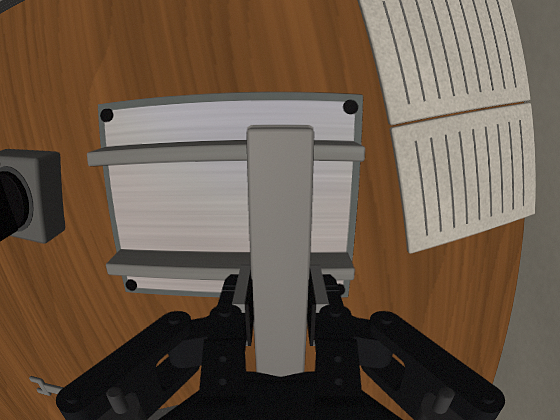

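The bar is held square (280,250) and hangs across both rails. I'll lower it.

{"name": "arm_command", "arguments": {"commands": [[[0,0,-0.15],0],[[0,0,-0.3],0],[[0,0,-0.36],0],[[0,0,-0.39],0],[[0,0,-0.405],0],[[0,0,-0.41],0],[[0,0,-0.41],0]]}}

```text
clock: 10.15
eef_pos: [0.6879, -0.0554, 0.072]
eef_rot: [-0.444, 0.446, -0.547, 0.552]
ft_force: [0.5, -0.3, -0.2]
grip_width: 0.0247
```

{"name": "arm_command", "arguments": {"commands": [[[0,0,0],0],[[0,0,0],0],[[0,0,0],0],[[0,0,0],0],[[0,0,0.15],0],[[0,0,0.35],0],[[0,0,0.5],0],[[0,0,0.5],0]], "fingers": 0.6}}

```text
clock: 10.95
eef_pos: [0.6903, -0.0562, 0.1778]
eef_rot: [-0.446, 0.444, -0.545, 0.554]
ft_force: [0.5, -0.3, -0.8]
grip_width: 0.0512
```

```bash
python3 - <<'E'
from h import *
im=snap('wrist','w4.png'); snap('scene','s4.png'); snap('top','top4.png')
E
python3 bars.py top4|grep -E '1[45].\..\]|150'
python3 go.py 0.468 -0.3215 0.15 106.1
```

```text
[417. 187.] 518 [ 513.5 -401.4] [ 27.2 150.6] 3.1
[192. 199.] 513 [488.3 230.6] [ 27.2 149.3] -7.2
[158. 200.] 502 [485.7 325.2] [ 26.3 150.4] -9.5
[390. 203.] 512 [ 468.1 -321.1] [ 26.8 148.6] 16.1
t 11.1 p [ 0.6877 -0.0552  0.1715] jaw -12.0 ydir [ 0.001 -0.006 -1.   ] q7 0.063 w 0.0513 F [ 0.5 -1.1 -0.9]
shift [-1.098 -1.331 -0.107]
turn -0.3439 alt 0.6561 deg -61.9
```

View pics/s4.png

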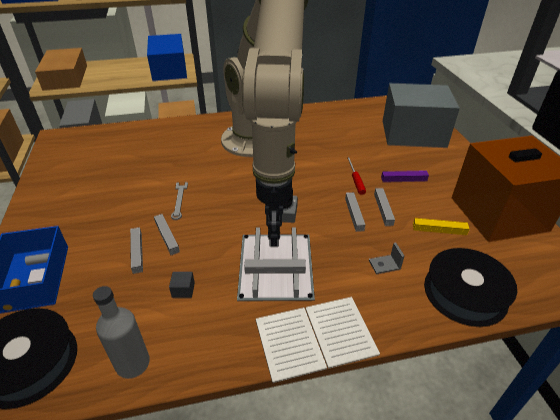

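Bar A lies across the rails at (275,266), and the others are unmoved. Next is bar B.

{"name": "arm_command", "arguments": {"commands": [[[-0.17,-0.2,0],-0.046],[[-0.34,-0.4,0],-0.092],[[-0.5,-0.6,0],-0.138],[[-0.67,-0.8,0],-0.184],[[-0.83,-1,0],-0.23],[[-0.95,-1,0],-0.276],[[-1,-1,0],-0.322],[[-1,-1,0],-0.344],[[-1,-1,0],-0.344]]}}

```text
clock: 12.0
eef_pos: [0.4868, -0.2548, 0.1703]
eef_rot: [-0.096, 0.101, -0.699, 0.701]
ft_force: [-0.1, 0.2, -0.7]
grip_width: 0.0511
```

```bash
python3 go.py 0.468 -0.3213 0.032 106.1
```

```text
t 12.0 p [ 0.4868 -0.2548  0.1703] jaw -74.0 ydir [-0.007 -0.003 -1.   ] q7 -0.552 w 0.0511 F [-0.1  0.2 -0.7]
shift [-0.094 -0.333 -0.691]
turn 0.0006 alt -0.9994 deg 0.1
```

{"name": "arm_command", "arguments": {"commands": [[[-0.05,-0.18,0],0],[[-0.094,-0.333,-0.05],0],[[-0.094,-0.333,-0.2],0],[[-0.094,-0.333,-0.4],0],[[-0.094,-0.333,-0.55],0],[[-0.094,-0.333,-0.65],0],[[-0.094,-0.333,-0.69],0],[[-0.094,-0.333,-0.69],0],[[-0.094,-0.333,-0.69],0]]}}

```text
clock: 12.9
eef_pos: [0.4685, -0.3217, 0.0329]
eef_rot: [-0.096, 0.101, -0.699, 0.701]
ft_force: [0.6, -0.6, 0.8]
grip_width: 0.0515
```

{"name": "arm_command", "arguments": {"commands": [[[0,0,0],0],[[0,0,0],0],[[0,0,0],0],[[0,0,0],0],[[0,0,0],0]], "fingers": 0, "newtons": 50}}

```text
clock: 13.4
eef_pos: [0.4694, -0.3223, 0.0344]
eef_rot: [-0.097, 0.1, -0.699, 0.702]
ft_force: [-1.0, 0.1, 6.6]
grip_width: 0.0247
```

```bash
python3 go.py 0.5901 -0.0334 0.1525 -11.9
```

```text
t 13.4 p [ 0.4694 -0.3223  0.0344] jaw -73.9 ydir [-0.004 -0.005 -1.   ] q7 -0.305 w 0.0247 F [-1.   0.1  6.6]
shift [0.604 1.445 0.59 ]
turn 0.3446 alt -0.6554 deg 62.0
```

{"name": "arm_command", "arguments": {"commands": [[[0,0,0.1],0],[[0,0,0.3],0],[[0,0,0.5],0],[[0.1,0.15,0.6],0.046],[[0.2,0.3,0.6],0.092],[[0.3,0.45,0.6],0.138],[[0.4,0.6,0.6],0.184],[[0.5,0.75,0.6],0.23],[[0.6,0.9,0.6],0.276],[[0.6,1,0.6],0.322],[[0.6,1,0.6],0.345],[[0.6,1,0.6],0.345]]}}

```text
clock: 14.6
eef_pos: [0.5895, -0.1215, 0.1546]
eef_rot: [-0.446, 0.447, -0.546, 0.55]
ft_force: [0.0, -0.3, -0.6]
grip_width: 0.0246
```

```bash
python3 go.py 0.5901 -0.0334 0.0735 -11.9
```

```text
t 14.6 p [ 0.5895 -0.1215  0.1546] jaw -11.7 ydir [ 0.003 -0.005 -1.   ] q7 0.181 w 0.0246 F [ 0.  -0.3 -0.6]
shift [ 0.003  0.441 -0.406]
turn -0.0012 alt 0.9988 deg -0.2
```

{"name": "arm_command", "arguments": {"commands": [[[0,0.15,0],0],[[0,0.3,0],0],[[0.003,0.441,0],0],[[0.003,0.441,0],0],[[0.003,0.441,-0.15],0],[[0.003,0.441,-0.3],0],[[0.003,0.441,-0.36],0],[[0.003,0.441,-0.39],0],[[0.003,0.441,-0.405],0],[[0.003,0.441,-0.405],0]]}}

```text
clock: 15.6
eef_pos: [0.5906, -0.0337, 0.0745]
eef_rot: [-0.446, 0.446, -0.546, 0.551]
ft_force: [0.8, -0.6, -0.2]
grip_width: 0.0251
```

```bash
python3 go.py 0.5901 -0.0334 0.0735 -11.9;  python3 - <<'E'
from h import *
snap('scene','s5.png')
E
```

```text
t 15.6 p [ 0.5906 -0.0337  0.0745] jaw -11.7 ydir [ 0.004 -0.005 -1.   ] q7 0.065 w 0.0251 F [ 0.8 -0.6 -0.2]
shift [-0.003  0.002 -0.005]
turn -0.001 alt 0.999 deg -0.2
```

View pics/s5.png

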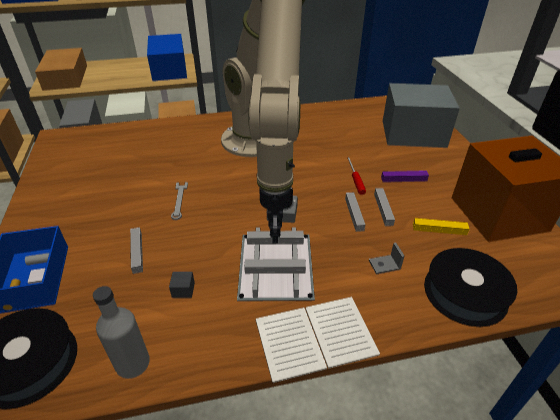

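Bar B sits at its place (275,237). I'll release it.

{"name": "arm_command", "arguments": {"commands": [[[0,0,-0.005],0],[[0,0,-0.005],0],[[0,0,-0.005],0],[[0,0,-0.005],0],[[0,0,0.15],0],[[0,0,0.35],0],[[0,0,0.6],0],[[0,0,0.6],0]], "fingers": 0.6}}

```text
clock: 16.45
eef_pos: [0.5942, -0.0347, 0.202]
eef_rot: [-0.449, 0.443, -0.544, 0.553]
ft_force: [0.8, -0.3, -0.2]
grip_width: 0.0509
```

```bash
python3 - <<'E'
from h import *
im=snap('wrist','w6.png'); snap('top','top6.png')
E
python3 bars.py top6|grep -E '1[45].\..\]|150'
python3 go.py 0.5135 -0.4014 0.17 93.1
```

```text
[417. 187.] 521 [ 513.5 -401.4] [ 27.2 150.6] 3.1
[192. 199.] 512 [488.3 230.6] [ 27.2 149.2] -7.0
[158. 201.] 504 [485.8 325.2] [ 26.3 150.4] -9.8
t 16.55 p [ 0.5916 -0.0337  0.1962] jaw -11.7 ydir [ 0.008 -0.005 -1.   ] q7 0.001 w 0.0513 F [-0.  -0.4 -1.1]
shift [-0.39  -1.838 -0.131]
turn -0.4177 alt 0.5823 deg -75.2
```

View pics/w6.png

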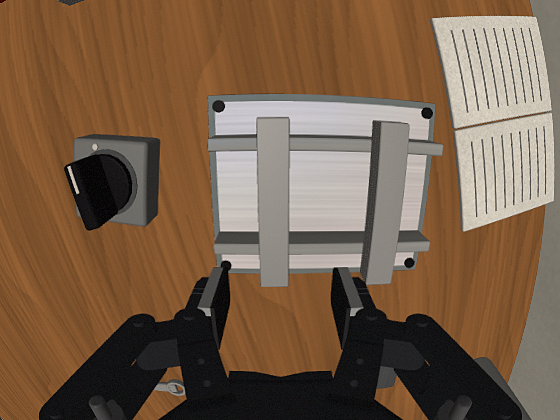

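Both layer-1 bars are on the rails at (273,200) and (385,205). I'll measure them in the plate frame.

```bash
cat > pf.py <<'E'
from h import *
a=np.radians(-11.9); C=np.array([.639,-.0437]); U=np.array([[np.cos(a),np.sin(a)],[-np.sin(a),np.cos(a)]])
def toplate(P): return (np.asarray(P)[:,:2]-C)@U.T*1000
E
python3 - <<'E'
from pf import *
im=load('w6')
print(toplate(plane(im,[(257,118),(288,118),(289,286),(262,287)],.064,True)).round(1))
print(toplate(plane(im,[(379,122),(409,123),(393,284),(370,283)],.064,True)).round(1))
print('rails',toplate(plane(im,[(209,136),(442,146),(215,243),(429,250)],.038,True)).round(1))
print('plate',toplate(plane(im,[(208,95),(436,103),(412,275)],.005,True)).round(1))
E
```

```text
[[-63.1  73.7]
 [-39.1  73.6]
 [-36.7 -74.3]
 [-61.3 -75.2]]
[[ 34.   72.9]
 [ 60.5  73.9]
 [ 63.4 -76. ]
 [ 39.6 -73.5]]
rails [[-106.5   58.1]
 [ 108.5   54. ]
 [-106.6  -42.8]
 [ 110.2  -53.6]]
plate [[-113.2   95.3]
 [ 116.2   95.4]
 [ 112.5 -101.8]]
```

{"name": "arm_command", "arguments": {"commands": [[[-0.05,-0.2,0],-0.046],[[-0.1,-0.4,0],-0.092],[[-0.15,-0.6,0],-0.138],[[-0.2,-0.8,0],-0.184],[[-0.25,-1,0],-0.23],[[-0.3,-1,0],-0.276]]}}

```text
clock: 17.15
eef_pos: [0.5282, -0.2404, 0.1953]
eef_rot: [-0.168, 0.171, -0.682, 0.691]
ft_force: [-1.1, -0.4, 0.4]
grip_width: 0.0513
```

```bash
python3 go.py 0.5135 -0.4014 0.15 93.1
```

```text
t 17.15 p [ 0.5282 -0.2404  0.1953] jaw -62.3 ydir [-0.001 -0.012 -1.   ] q7 -0.428 w 0.0513 F [-1.1 -0.4  0.4]
shift [-0.073 -0.805 -0.227]
turn -0.1369 alt 0.8631 deg -24.6
```

{"name": "arm_command", "arguments": {"commands": [[[-0.07,-0.25,0],-0.046],[[-0.07,-0.5,-0.1],-0.092],[[-0.073,-0.805,-0.227],-0.137],[[-0.073,-0.805,-0.227],-0.137],[[-0.073,-0.805,-0.227],-0.137],[[-0.073,-0.805,-0.227],-0.137]]}}

```text
clock: 17.75
eef_pos: [0.5125, -0.4015, 0.1481]
eef_rot: [-0.015, 0.022, -0.704, 0.71]
ft_force: [0.4, -0.1, 0.1]
grip_width: 0.0511
```

```bash
python3 go.py 0.5135 -0.4014 0.032 93.1
```

```text
t 17.75 p [ 0.5125 -0.4015  0.1481] jaw -87.0 ydir [-0.009 -0.009 -1.   ] q7 -0.525 w 0.0511 F [ 0.4 -0.1  0.1]
shift [ 0.005  0.001 -0.58 ]
turn 0.0006 alt -0.9994 deg 0.1
```

{"name": "arm_command", "arguments": {"commands": [[[0.005,0,-0.2],0],[[0.005,0,-0.4],0],[[0.005,0,-0.53],0],[[0.005,0,-0.58],0],[[0.005,0,-0.58],0],[[0.005,0,-0.58],0]]}}

```text
clock: 18.35
eef_pos: [0.5145, -0.4015, 0.0337]
eef_rot: [-0.016, 0.021, -0.703, 0.71]
ft_force: [-0.1, 0.0, 0.2]
grip_width: 0.0519
```

{"name": "arm_command", "arguments": {"commands": [[[0,0,0],0],[[0,0,0],0],[[0,0,0],0],[[0,0,0],0],[[0,0,0],0]], "fingers": 0, "newtons": 50}}

```text
clock: 18.85
eef_pos: [0.5156, -0.4024, 0.036]
eef_rot: [-0.017, 0.02, -0.703, 0.711]
ft_force: [-0.4, 1.2, 6.8]
grip_width: 0.0249
```

```bash
python3 go.py 0.6287 -0.0926 0.19 78.1
```

```text
t 18.85 p [ 0.5156 -0.4024  0.036 ] jaw -86.9 ydir [-0.004 -0.012 -1.   ] q7 -0.467 w 0.0249 F [-0.4  1.2  6.8]
shift [0.565 1.549 0.77 ]
turn -0.0831 alt 0.9169 deg -15.0
```

{"name": "arm_command", "arguments": {"commands": [[[0,0,0.1],0],[[0,0,0.3],0],[[0,0,0.5],0],[[0.05,0.2,0.7],-0.02],[[0.15,0.4,0.77],-0.04],[[0.25,0.6,0.77],-0.06],[[0.35,0.8,0.77],-0.08],[[0.45,1,0.77],-0.083],[[0.45,1,0.77],-0.083],[[0.45,1,0.77],-0.083]]}}

```text
clock: 19.85
eef_pos: [0.6064, -0.2005, 0.19]
eef_rot: [0.074, -0.07, -0.699, 0.707]
ft_force: [-0.2, -1.9, -1.2]
grip_width: 0.0247
```

```bash
python3 go.py 0.6287 -0.0926 0.101 78.1;  python3 - <<'E'
from h import *
snap('scene','s7.png')
E
```

```text
t 19.85 p [ 0.6064 -0.2005  0.19  ] jaw -101.7 ydir [-0.007 -0.01  -1.   ] q7 -1.115 w 0.0247 F [-0.2 -1.9 -1.2]
shift [ 0.112  0.54  -0.445]
turn -0.0013 alt 0.9987 deg -0.2
```

View pics/s7.png

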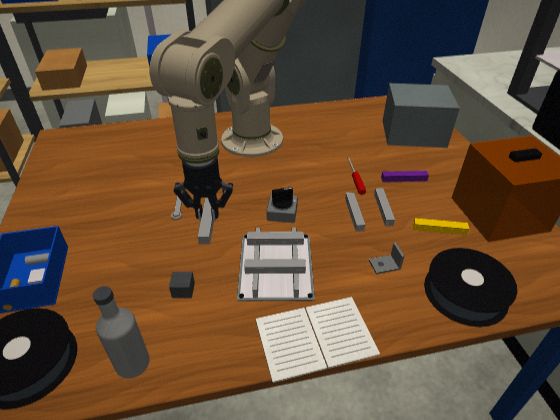

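Bar C is held level at (205,222).

{"name": "arm_command", "arguments": {"commands": [[[0.05,0.2,0],0],[[0.1,0.4,0],0],[[0.112,0.54,0],0],[[0.112,0.54,0],0],[[0.112,0.54,-0.15],0],[[0.112,0.54,-0.3],0],[[0.112,0.54,-0.39],0],[[0.112,0.54,-0.425],0],[[0.112,0.54,-0.445],0],[[0.112,0.54,-0.445],0],[[0.112,0.54,-0.445],0]]}}

```text
clock: 21.0
eef_pos: [0.6284, -0.0954, 0.1025]
eef_rot: [0.075, -0.072, -0.699, 0.708]
ft_force: [0.4, 0.3, -1.0]
grip_width: 0.0248
```

```bash
python3 go.py 0.6287 -0.0926 0.1 78.1;  python3 - <<'E'
from h import *
im=snap('scene','s8.png')
cv2.imwrite('pics/s8c.png',cv2.resize(im['color'][180:320,200:350,::-1],None,fx=4,fy=4,interpolation=cv2.INTER_CUBIC))
E
```

```text
t 21.0 p [ 0.6284 -0.0954  0.1025] jaw -101.9 ydir [-0.005 -0.012 -1.   ] q7 -1.24 w 0.0248 F [ 0.4  0.3 -1. ]
shift [ 0.002  0.014 -0.013]
turn -0.0001 alt 0.9999 deg -0.0
```

View pics/s8c.png

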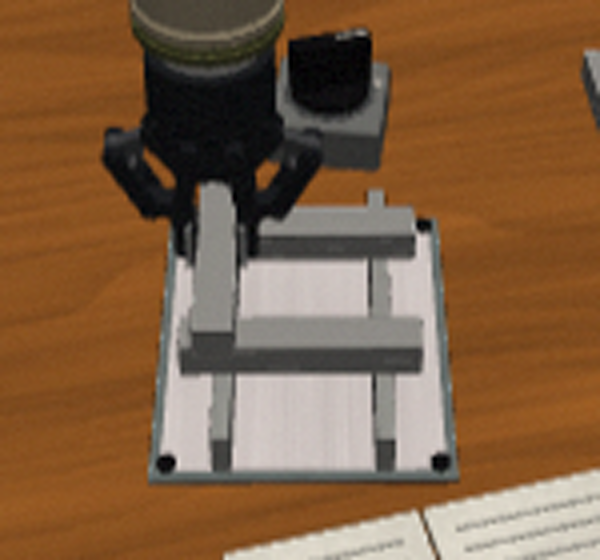

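Run:
```python
from pf import *
im=load('s8')
def w(x,y,z): p=C+np.array([x,y])/1000@U; return [p[0],p[1],z]
q=proj(im,[w(75,-50,.09),w(75,-50,.064),w(63,-50,.064),w(63,50,.064),w(-75,-50,.09),w(63,75,.064),w(63,75,.038)])
print(((q-[200,180]+.5)*4-.5).round(0))
```

```text
[[215. 332.]
 [217. 362.]
 [218. 347.]
 [382. 346.]
 [224. 163.]
 [423. 345.]
 [421. 374.]]
```

The bar's end matches the projection (332 expected, about 330 seen). I'll settle it and release.

{"name": "arm_command", "arguments": {"commands": [[[0,0.012,-0.006],0],[[0,0.012,-0.012],0],[[0,0.012,-0.012],0]]}}

```text
clock: 21.35
eef_pos: [0.6285, -0.0924, 0.1002]
eef_rot: [0.074, -0.072, -0.699, 0.707]
ft_force: [0.7, -0.0, -1.5]
grip_width: 0.0246
```

{"name": "arm_command", "arguments": {"commands": [[[0,0,0],0],[[0,0,0],0],[[0,0,0],0],[[0,0,0],0],[[0,0,0.15],0],[[0,0,0.35],0],[[0,0,0.55],0],[[0,0,0.55],0]], "fingers": 0.6}}

```text
clock: 22.15
eef_pos: [0.6307, -0.094, 0.2163]
eef_rot: [0.071, -0.075, -0.699, 0.708]
ft_force: [0.6, -0.2, 0.6]
grip_width: 0.0513
```

```bash
python3 - <<'E'
from h import *
im=snap('wrist','w9.png'); snap('top','top9.png')
E
python3 bars.py top9|grep -E '1[45].\..\]|150'
python3 go.py 0.4883 0.2306 0.2 83
```

```text
[192. 199.] 512 [488.3 230.5] [ 26.9 149.3] -7.2
[158. 201.] 500 [485.5 325.2] [ 26.1 150. ] -9.7
t 22.25 p [ 0.629  -0.0927  0.2112] jaw -101.8 ydir [-0.003 -0.011 -1.   ] q7 -1.298 w 0.051 F [0.4 0.8 0.1]
shift [-0.703  1.616 -0.056]
turn 0.0269 alt -0.9731 deg 4.8
```

View pics/w9.png

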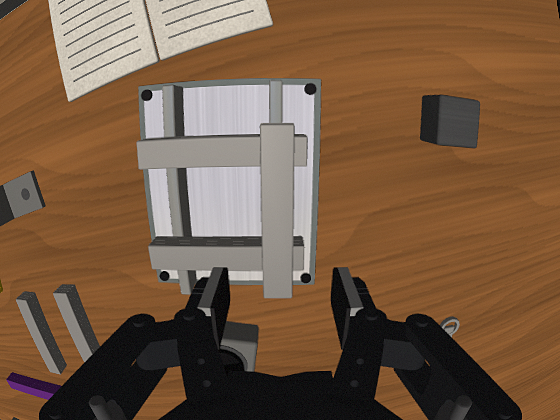

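Layer 2's first bar (277,210) is well placed. Next is bar D.

{"name": "arm_command", "arguments": {"commands": [[[-0.1,0.25,0],0.027],[[-0.2,0.5,0],0.027],[[-0.3,0.75,0],0.027],[[-0.4,1,0],0.027],[[-0.5,1,0],0.027],[[-0.6,1,0],0.027],[[-0.7,1,0],0.027]]}}

```text
clock: 22.95
eef_pos: [0.4872, 0.1084, 0.2097]
eef_rot: [0.043, -0.041, -0.701, 0.71]
ft_force: [-0.1, -0.8, 1.5]
grip_width: 0.0513
```

```bash
python3 go.py 0.4883 0.2305 0.15 82.9
```

```text
t 22.95 p [0.4872 0.1084 0.2097] jaw -96.8 ydir [-0.004 -0.013 -1.   ] q7 -1.692 w 0.0513 F [-0.1 -0.8  1.5]
shift [ 0.006  0.61  -0.299]
turn -0.0014 alt 0.9986 deg -0.3
```

{"name": "arm_command", "arguments": {"commands": [[[0.006,0.2,0],0],[[0.006,0.4,-0.1],0],[[0.006,0.61,-0.25],-0.001],[[0.006,0.61,-0.4],-0.001],[[0.006,0.61,-0.4],-0.001],[[0.006,0.61,-0.4],-0.001]]}}

```text
clock: 23.55
eef_pos: [0.4881, 0.2289, 0.1294]
eef_rot: [0.045, -0.042, -0.7, 0.711]
ft_force: [0.4, -0.6, 0.7]
grip_width: 0.051
```

```bash
python3 go.py 0.4883 0.2305 0.032 82.9
```

```text
t 23.55 p [0.4881 0.2289 0.1294] jaw -97.1 ydir [-0.005 -0.015 -1.   ] q7 -1.788 w 0.051 F [ 0.4 -0.6  0.7]
shift [ 0.001  0.008 -0.487]
turn 0.0001 alt -0.9999 deg 0.0
```

{"name": "arm_command", "arguments": {"commands": [[[0,0.008,-0.2],0],[[0,0.008,-0.37],0],[[0,0.008,-0.45],0],[[0,0.008,-0.487],0],[[0,0.008,-0.487],0],[[0,0.008,-0.487],0]]}}

```text
clock: 24.15
eef_pos: [0.4892, 0.2305, 0.0337]
eef_rot: [0.045, -0.043, -0.701, 0.711]
ft_force: [-0.1, -0.3, 0.4]
grip_width: 0.0511
```

{"name": "arm_command", "arguments": {"commands": [[[0,0,0],0],[[0,0,0],0],[[0,0,0],0],[[0,0,0],0],[[0,0,0],0]], "fingers": 0, "newtons": 50}}

```text
clock: 24.65
eef_pos: [0.4903, 0.2309, 0.0352]
eef_rot: [0.044, -0.044, -0.701, 0.71]
ft_force: [-2.4, -0.1, 8.7]
grip_width: 0.025
```

```bash
python3 go.py 0.6493 0.0052 0.19 78.1
```

```text
t 24.65 p [0.4903 0.2309 0.0352] jaw -97.2 ydir [-0.001 -0.012 -1.   ] q7 -1.702 w 0.025 F [-2.4 -0.1  8.7]
shift [ 0.795 -1.128  0.774]
turn -0.0264 alt 0.9736 deg -4.7
```

{"name": "arm_command", "arguments": {"commands": [[[0,0,0.1],0],[[0,0,0.3],0],[[0,0,0.5],0],[[0.15,-0.15,0.7],-0.01],[[0.3,-0.3,0.774],-0.026],[[0.45,-0.45,0.774],-0.026],[[0.6,-0.6,0.774],-0.026],[[0.7,-0.8,0.774],-0.026],[[0.795,-1,0.774],-0.026],[[0.795,-1,0.774],-0.026],[[0.795,-1,0.774],-0.026]]}}

```text
clock: 25.75
eef_pos: [0.6494, 0.0284, 0.1903]
eef_rot: [0.075, -0.074, -0.699, 0.708]
ft_force: [0.2, 0.8, -1.7]
grip_width: 0.0253
```

```bash
python3 go.py 0.6493 0.0052 0.1 78.1;  python3 - <<'E'
from h import *
im=snap('wrist','w10.png')
E
```

```text
t 25.75 p [0.6494 0.0284 0.1903] jaw -102.1 ydir [-0.002 -0.013 -1.   ] q7 -1.485 w 0.0253 F [ 0.2  0.8 -1.7]
shift [-0.    -0.116 -0.452]
turn 0.0009 alt -0.9991 deg 0.2
```

View pics/w10.png

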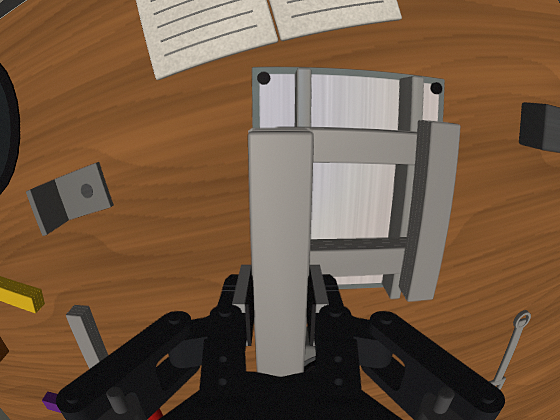

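Bar D is held straight (280,250), beside the tower's first layer-2 bar (432,210). I'll lower it.

{"name": "arm_command", "arguments": {"commands": [[[0,-0.06,0],0],[[0,-0.116,0],0],[[0,-0.116,0],0],[[0,-0.116,-0.15],0],[[0,-0.116,-0.3],0],[[0,-0.116,-0.39],0],[[0,-0.116,-0.43],0],[[0,-0.116,-0.452],0],[[0,-0.116,-0.454],0],[[0,-0.116,-0.454],0]]}}

```text
clock: 26.8
eef_pos: [0.6499, 0.0074, 0.1005]
eef_rot: [0.073, -0.073, -0.699, 0.707]
ft_force: [0.0, 0.0, -0.1]
grip_width: 0.025
```

```bash
python3 go.py 0.6493 0.0052 0.0995 78.1
```

```text
t 26.8 p [0.6499 0.0074 0.1005] jaw -101.9 ydir [-0.001 -0.012 -1.   ] q7 -1.405 w 0.025 F [ 0.   0.  -0.1]
shift [-0.003 -0.011 -0.005]
turn -0.0001 alt 0.9999 deg -0.0
```

{"name": "arm_command", "arguments": {"commands": [[[0,-0.01,-0.005],0],[[0,-0.01,-0.006],0],[[0,-0.01,-0.006],0]]}}

```text
clock: 27.1
eef_pos: [0.6501, 0.0052, 0.0997]
eef_rot: [0.073, -0.074, -0.699, 0.707]
ft_force: [0.0, -0.8, -0.8]
grip_width: 0.0249
```

{"name": "arm_command", "arguments": {"commands": [[[0,0,0],0],[[0,0,0],0],[[0,0,0],0],[[0,0,0],0],[[0,0,0.15],0],[[0,0,0.35],0],[[0,0,0.55],0],[[0,0,0.55],0]], "fingers": 0.6}}

```text
clock: 27.9
eef_pos: [0.6525, 0.0039, 0.216]
eef_rot: [0.07, -0.077, -0.699, 0.707]
ft_force: [0.2, 0.1, 0.6]
grip_width: 0.0517
```

```bash
python3 - <<'E'
from h import *
im=snap('wrist','w11.png'); snap('top','top11.png')
E
python3 bars.py top11|grep -E '1[45].\..\]|150'
python3 go.py 0.4855 0.3252 0.15 80.3
```

```text
[158. 201.] 503 [485.5 325.3] [ 26.4 150. ] -9.7
[295. 398.] 834 [-49.7 -23.1] [ 88.8 153.1] 40.4
t 28.0 p [0.6506 0.005  0.2107] jaw -101.9 ydir [ 0.002 -0.011 -1.   ] q7 -1.455 w 0.0512 F [ 0.1 -0.9 -0.7]
shift [-0.825  1.601 -0.304]
turn 0.0122 alt -0.9878 deg 2.2
```

View pics/w11.png

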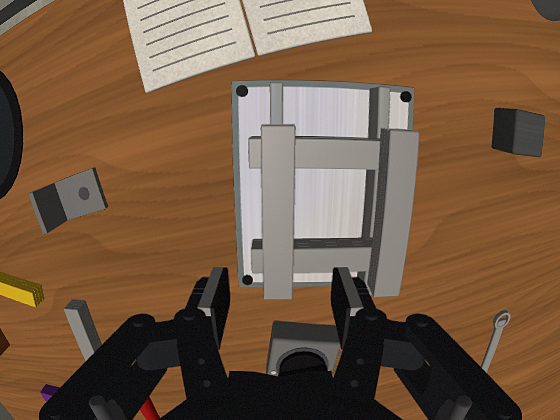

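Layer 2 is complete, with bars at (278,210) and (400,210). Next is bar E.

{"name": "arm_command", "arguments": {"commands": [[[-0.1,0.25,0],0.012],[[-0.2,0.5,0],0.012],[[-0.3,0.75,0],0.012],[[-0.45,1,0],0.012],[[-0.6,1,0],0.012],[[-0.75,1,-0.1],0.012],[[-0.82,1,-0.1],0.012]]}}

```text
clock: 28.7
eef_pos: [0.4819, 0.2061, 0.187]
eef_rot: [0.06, -0.058, -0.7, 0.71]
ft_force: [0.6, -0.5, 1.0]
grip_width: 0.0516
```

```bash
python3 go.py 0.4855 0.3253 0.13 80.3
```

```text
t 28.7 p [0.4819 0.2061 0.187 ] jaw -99.5 ydir [-0.004 -0.013 -1.   ] q7 -1.855 w 0.0516 F [ 0.6 -0.5  1. ]
shift [ 0.018  0.596 -0.285]
turn -0.001 alt 0.999 deg -0.2
```

{"name": "arm_command", "arguments": {"commands": [[[0.018,0.2,0],0],[[0.018,0.4,-0.1],0],[[0.018,0.6,-0.2],0],[[0.018,0.6,-0.285],0],[[0.018,0.6,-0.285],0],[[0.018,0.6,-0.285],0]]}}

```text
clock: 29.3
eef_pos: [0.4855, 0.3243, 0.1295]
eef_rot: [0.061, -0.058, -0.699, 0.71]
ft_force: [-0.2, -0.1, 0.8]
grip_width: 0.0514
```

```bash
python3 go.py 0.4855 0.3253 0.032 80.3
```

```text
t 29.3 p [0.4855 0.3243 0.1295] jaw -99.6 ydir [-0.005 -0.016 -1.   ] q7 -1.957 w 0.0514 F [-0.2 -0.1  0.8]
shift [-0.     0.005 -0.487]
turn -0.0004 alt 0.9996 deg -0.1
```

{"name": "arm_command", "arguments": {"commands": [[[0,0.005,-0.2],0],[[0,0.005,-0.37],0],[[0,0.005,-0.45],0],[[0,0.005,-0.487],0],[[0,0.005,-0.487],0],[[0,0.005,-0.487],0]]}}

```text
clock: 29.9
eef_pos: [0.4866, 0.3255, 0.0337]
eef_rot: [0.06, -0.059, -0.699, 0.71]
ft_force: [0.4, 0.1, 0.5]
grip_width: 0.0508
```

{"name": "arm_command", "arguments": {"commands": [[[0,0,0],0],[[0,0,0],0],[[0,0,0],0],[[0,0,0],0],[[0,0,0],0]], "fingers": 0, "newtons": 50}}

```text
clock: 30.4
eef_pos: [0.4876, 0.3259, 0.0354]
eef_rot: [0.059, -0.06, -0.7, 0.709]
ft_force: [-1.7, -1.3, 7.6]
grip_width: 0.0247
```

```bash
python3 go.py 0.5901 -0.0334 0.22 -11.9
```

```text
t 30.4 p [0.4876 0.3259 0.0354] jaw -99.7 ydir [-0.001 -0.013 -1.   ] q7 -1.89 w 0.0247 F [-1.7 -1.3  7.6]
shift [ 0.512 -1.796  0.923]
turn 0.4876 alt -0.5124 deg 87.8
```

{"name": "arm_command", "arguments": {"commands": [[[0,0,0.1],0],[[0,0,0.3],0],[[0,0,0.5],0],[[0.1,-0.15,0.7],0.046],[[0.2,-0.3,0.9],0.092],[[0.3,-0.45,0.92],0.138],[[0.4,-0.6,0.92],0.184],[[0.5,-0.75,0.92],0.23],[[0.6,-0.9,0.92],0.276],[[0.7,-1,0.92],0.322],[[0.8,-1,0.92],0.368],[[0.9,-1,0.92],0.414],[[0.98,-1,0.92],0.46],[[0.98,-1,0.92],0.488],[[0.98,-1,0.92],0.488]]}}

```text
clock: 31.9
eef_pos: [0.6839, 0.1252, 0.2195]
eef_rot: [-0.449, 0.443, -0.545, 0.552]
ft_force: [-0.3, -0.3, -0.6]
grip_width: 0.0252
```

```bash
python3 go.py 0.6879 -0.054 0.20 -11.9
```

```text
t 31.9 p [0.6839 0.1252 0.2195] jaw -11.8 ydir [ 0.012 -0.002 -1.   ] q7 -0.188 w 0.0252 F [-0.3 -0.3 -0.6]
shift [ 0.02  -0.896 -0.097]
turn -0.0006 alt 0.9994 deg -0.1
```

{"name": "arm_command", "arguments": {"commands": [[[0.02,-0.2,0],0],[[0.02,-0.4,0],0],[[0.02,-0.6,0],0],[[0.02,-0.8,0],0],[[0.02,-0.896,-0.05],0],[[0.02,-0.896,-0.1],0],[[0.02,-0.896,-0.2],0],[[0.02,-0.896,-0.2],0]]}}

```text
clock: 32.7
eef_pos: [0.6863, -0.0524, 0.1765]
eef_rot: [-0.448, 0.444, -0.547, 0.551]
ft_force: [-0.5, 0.4, -1.8]
grip_width: 0.0248
```

```bash
python3 go.py 0.6879 -0.054 0.1255 -11.9;  python3 - <<'E'
from h import *
im=snap('wrist','w12.png')
E
```

```text
t 32.7 p [ 0.6863 -0.0524  0.1765] jaw -11.9 ydir [ 0.008 -0.001 -1.   ] q7 0.092 w 0.0248 F [-0.5  0.4 -1.8]
shift [ 0.008 -0.008 -0.255]
turn -0.0002 alt 0.9998 deg -0.0
```

View pics/w12.png

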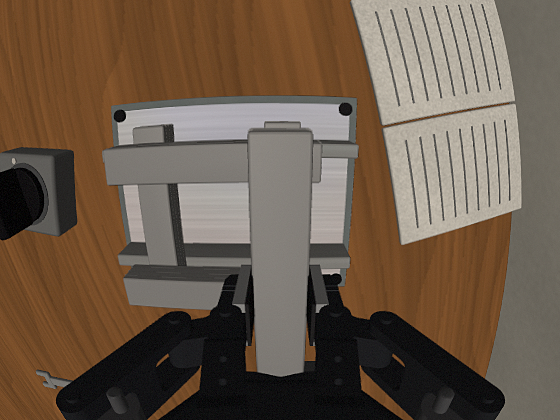

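The last bar (280,250) hangs square across layer 2 and above the far layer-1 bar. I'll lower it.

{"name": "arm_command", "arguments": {"commands": [[[0.008,-0.008,-0.1],0],[[0.008,-0.008,-0.18],0],[[0.008,-0.008,-0.22],0],[[0.008,-0.008,-0.24],0],[[0.008,-0.008,-0.255],0],[[0.008,-0.008,-0.256],0],[[0.008,-0.008,-0.256],0]]}}

```text
clock: 33.45
eef_pos: [0.6889, -0.0541, 0.1276]
eef_rot: [-0.448, 0.443, -0.546, 0.551]
ft_force: [-0.4, 0.0, -1.1]
grip_width: 0.0244
```

```bash
python3 go.py 0.6879 -0.054 0.1255 -11.9
```

```text
t 33.45 p [ 0.6889 -0.0541  0.1276] jaw -11.8 ydir [ 0.01  -0.001 -1.   ] q7 0.113 w 0.0244 F [-0.4  0.  -1.1]
shift [-0.005  0.    -0.01 ]
turn -0.0004 alt 0.9996 deg -0.1
```

{"name": "arm_command", "arguments": {"commands": [[[0,0,-0.006],0],[[0,0,-0.01],0],[[0,0,-0.01],0]]}}

```text
clock: 33.75
eef_pos: [0.6889, -0.0541, 0.1256]
eef_rot: [-0.448, 0.443, -0.546, 0.551]
ft_force: [0.4, -0.2, -2.1]
grip_width: 0.0249
```

{"name": "arm_command", "arguments": {"commands": [[[0,0,0],0],[[0,0,0],0],[[0,0,0],0],[[0,0,0],0],[[0,0,0.15],0],[[0,0,0.35],0],[[0,0,0.5],0],[[0,0,0.5],0]], "fingers": 0.6}}

```text
clock: 34.55
eef_pos: [0.6909, -0.055, 0.2314]
eef_rot: [-0.451, 0.441, -0.544, 0.554]
ft_force: [0.2, -0.4, 0.1]
grip_width: 0.0511
```

```bash
python3 - <<'E'
from h import *
im=snap('wrist','w13.png'); im=snap('scene','s13.png'); im=snap('top','top13.png')
E
python3 go.py 0.437 0.0195 0.22 2
```

```text
t 34.7 p [ 0.6887 -0.054   0.2251] jaw -11.8 ydir [ 0.01  -0.001 -1.   ] q7 0.079 w 0.0513 F [ 0.4  0.8 -1.4]
shift [-1.258  0.367 -0.025]
turn 0.0768 alt -0.9232 deg 13.8
```

View pics/w13.png

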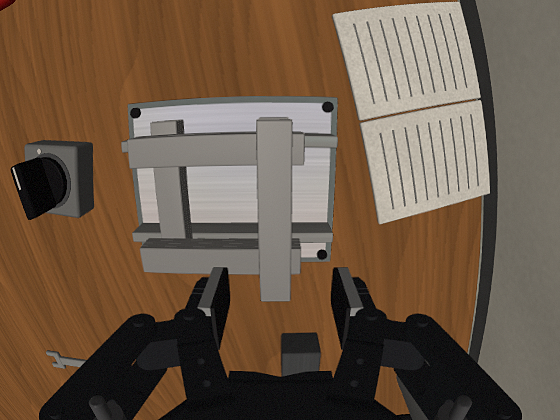

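View pics/s13.png

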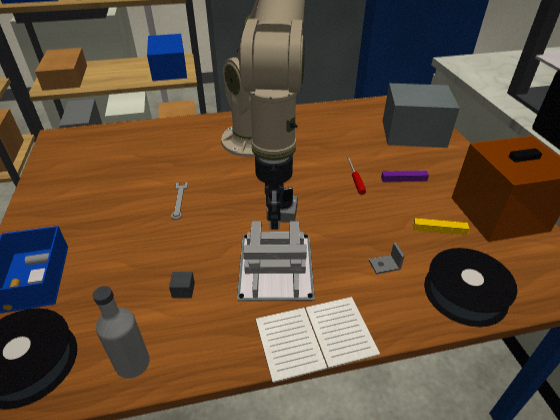

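All five bars are stacked (275,245). I'll check their positions before turning the knob back.

```bash
python3 - <<'E'
from pf import *
im=load('w13')
f=lambda n,p,z:print(n,toplate(plane(im,p,z,True)).round(1).tolist())
f('L3',[(257,119),(292,119),(290,300),(261,300)],.116)
f('L2+',[(129,134),(304,133),(304,165),(128,166)],.09)
f('L2-',[(144,247),(300,246),(300,274),(143,272)],.09)
f('L1near',[(151,121),(183,120)],.064)
E
python3 - <<'E'
from h import *
im=load('top13'); cv2.imwrite('pics/t13c.png',cv2.resize(im['color'][90:240,220:370,::-1],None,fx=4,fy=4,interpolation=cv2.INTER_CUBIC))
E
```

```text
L3 [[37.3, 74.2], [62.0, 74.1], [62.2, -74.0], [37.6, -73.8]]
L2+ [[-72.8, 66.2], [73.0, 62.1], [73.4, 36.2], [-76.4, 38.7]]
L2- [[-71.1, -36.9], [71.6, -35.0], [72.4, -63.1], [-76.9, -63.3]]
L1near [[-61.9, 74.9], [-31.2, 73.8]]
```

All bars are within 2 mm or so of their places. Back to the knob.

{"name": "arm_command", "arguments": {"commands": [[[-0.2,0.06,0],0.03],[[-0.4,0.12,0],0.06],[[-0.6,0.18,0],0.077],[[-0.8,0.24,0],0.077],[[-1,0.3,0],0.077],[[-1,0.36,0],0.077],[[-1,0.367,0],0.077]]}}

```text
clock: 35.4
eef_pos: [0.4876, 0.0217, 0.2244]
eef_rot: [0.513, -0.507, 0.489, -0.491]
ft_force: [0.4, 0.7, 0.4]
grip_width: 0.0512
```

```bash
python3 go.py 0.437 0.0195 0.2 2
```

```text
t 35.4 p [0.4876 0.0217 0.2244] jaw 2.2 ydir [ 0.009  0.004 -1.   ] q7 0.01 w 0.0512 F [0.4 0.7 0.4]
shift [-0.253 -0.011 -0.122]
turn -0.0014 alt 0.9986 deg -0.2
```

{"name": "arm_command", "arguments": {"commands": [[[-0.15,-0.01,0],0],[[-0.253,-0.011,-0.1],0],[[-0.253,-0.011,-0.122],0],[[-0.253,-0.011,-0.122],0],[[-0.253,-0.011,-0.122],0]]}}

```text
clock: 35.9
eef_pos: [0.4382, 0.0192, 0.2004]
eef_rot: [0.512, -0.507, 0.489, -0.492]
ft_force: [-0.2, 0.2, -0.1]
grip_width: 0.0512
```

```bash
python3 go.py 0.437 0.0195 0.087 2; python3 -c "
from h import *
snap('wrist','w14.png')"
```

```text
t 35.9 p [0.4382 0.0192 0.2004] jaw 2.2 ydir [ 0.009  0.003 -1.   ] q7 -0.076 w 0.0512 F [-0.2  0.2 -0.1]
shift [-0.006  0.002 -0.567]
turn -0.0012 alt 0.9988 deg -0.2
```

View pics/w14.png

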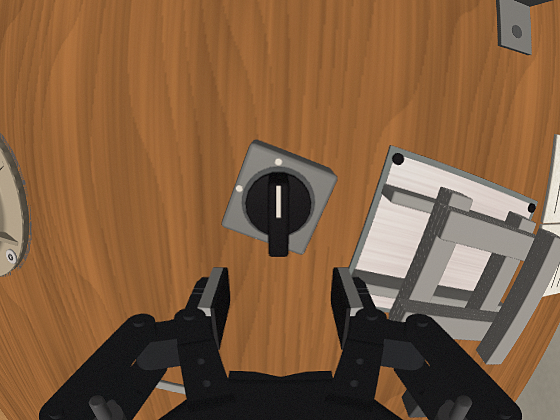

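The knob (278,205) points at LOAD and lines up with the jaws, and the tower is standing. I'll grip and turn anticlockwise.

{"name": "arm_command", "arguments": {"commands": [[[0,0,-0.2],0],[[0,0,-0.4],0],[[0,0,-0.52],0],[[0,0,-0.567],0],[[0,0,-0.567],0],[[0,0,-0.567],0]]}}

```text
clock: 36.55
eef_pos: [0.4395, 0.0191, 0.0882]
eef_rot: [0.513, -0.506, 0.488, -0.493]
ft_force: [0.7, -0.3, -0.1]
grip_width: 0.0518
```

{"name": "arm_command", "arguments": {"commands": [[[0,0,0],0],[[0,0,0],0],[[0,0,0],0],[[0,0,0],0],[[0,0,0],0],[[0,0,0],0]], "fingers": 0, "newtons": 60}}

```text
clock: 37.15
eef_pos: [0.4381, 0.0193, 0.0891]
eef_rot: [0.512, -0.506, 0.489, -0.491]
ft_force: [-12.3, 0.2, 19.0]
grip_width: 0.0149
```

{"name": "arm_command", "arguments": {"commands": [[[0,0,0.005],0.03],[[0,0,0.005],0.06],[[0,0,0.005],0.09],[[0,0,0.005],0.12],[[0,0,0.005],0.15],[[0,0,0.005],0.18],[[0,0,0.005],0.21],[[0,0,0.005],0.24],[[0,0,0.005],0.27],[[0,0,0.005],0.3],[[0,0,0.005],0.33],[[0,0,0.005],0.36],[[0,0,0.005],0.38],[[0,0,0.005],0.385],[[0,0,0.005],0.385],[[0,0,0.005],0.385]]}}

```text
clock: 38.75
eef_pos: [0.4381, 0.0193, 0.0894]
eef_rot: [0.701, -0.695, 0.115, -0.113]
ft_force: [7.8, 2.0, -19.3]
grip_width: 0.0146
```

```bash
python3 go.py 0.437 0.0195 0.2 71
```

```text
t 38.75 p [0.4381 0.0193 0.0894] jaw 71.4 ydir [-0.001  0.009 -1.   ] q7 1.25 w 0.0146 F [  7.8   2.  -19.3]
shift [-0.005  0.001  0.553]
turn -0.0024 alt 0.9976 deg -0.4
```

{"name": "arm_command", "arguments": {"commands": [[[0,0,0],0],[[0,0,0],0],[[0,0,0],0],[[0,0,0],0],[[0,0,0.15],0],[[0,0,0.35],0],[[0,0,0.55],0],[[0,0,0.7],0],[[0,0,0.7],0],[[0,0,0.7],0]], "fingers": 0.6}}

```text
clock: 39.75
eef_pos: [0.4384, 0.0194, 0.23]
eef_rot: [0.701, -0.694, 0.114, -0.114]
ft_force: [-0.4, 0.0, -0.1]
grip_width: 0.0512
```

```bash
python3 go.py; python3 -c "
from h import *
snap('wrist','w15.png');snap('scene','s15.png')"
```

```text
t 39.75 p [0.4384 0.0194 0.23  ] jaw 71.4 ydir [ 0.001  0.01  -1.   ] q7 1.13 w 0.0512 F [-0.4  0.  -0.1]
```

View pics/w15.png

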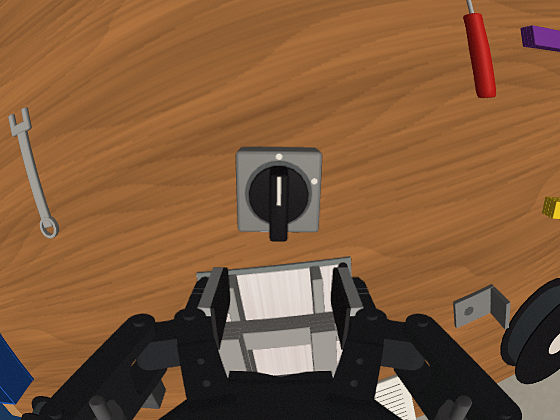

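View pics/s15.png

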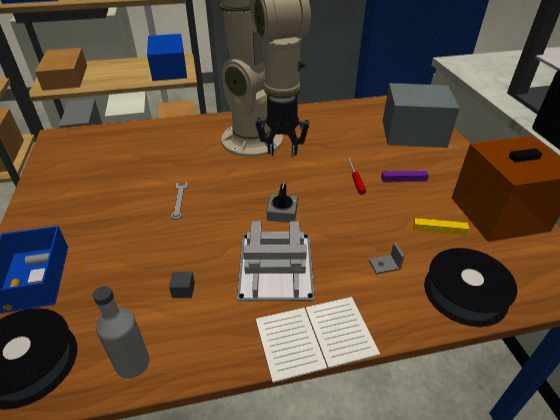

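The knob line points at the RUN dot (279,157), the tower stands at (275,245), the other things are where they were, and the gripper is clear. I'll hand in.

```bash
python3 -c "
from rig import r
print(r.close_job())"
```

```text
the job is handed in; nothing more can be done
None
```

I turned the knob to LOAD, built the tower from the five grey bars I found (2 + 2 + 1), and turned the knob back to RUN. I handed the job in at about 40 s. The hand-in gives no verdict, so what follows is from my own checks.

- **Tower:** The bars I measured after stacking were within about 4 mm of their places and square. The layer-1 bars were measured before the upper layers went on. The near one got a partial re-check afterwards, with one corner about 6 mm off.
- **Knob:** The last wrist picture shows its line on the RUN dot. The LOAD turn was confirmed the same way.
- **Rest of the bench:** The spanner, driver, bracket, vblock and the purple and yellow look-alikes looked unmoved in the last pictures. The gripper was open and 14 cm above the knob grip height, touching nothing.
- **Disagreements:** The gripper read about 25 mm on the 26 mm bars and 15 mm on the 16 mm knob grip. It also pressed down with about 7–20 N as the fingers closed, well under the limits.
- **Sixth bar:** I saw none in any view.

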